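# Build up the bearing stack on a stub axle

### The job

Build up the bearing stack on the upright stub axle: first the large bearing with black seals, then the brass spacer, then the small bearing with blue seals, and last the black shaft collar on top. Each part must sit flat and fully down on the one below it. The rusty brown bearing is scrap: leave it, the tape roll, the penlight and the spark plug where they lie.

Things in the scene. Friction and masses are not known exactly. Their poses are not given: they have to be found in the camera images.
- axle: Upright steel stub axle, bolted to the worktop: grey flange 84 mm across, 10 mm high; dark boss on it, flat top 48 mm across at height 14 mm; journal of diameter 30 mm from height 14 to 34 mm, bevel to 37 mm, journal of diameter 22 mm to 56 mm, nose tapering to 9 mm at the tip, height 64 mm. Heights are above the worktop. Origin: on the axis at the flange's underside; z up.
- large_bearing: The largest ring: bright steel ball bearing with black seals, 62 mm outside diameter, 34 mm bore, 14 mm high, about 0.2 kg, lying flat, loose. Belongs first on the axle, resting on the boss (its underside then 14 mm high). Heights are above the worktop. Origin: centre of its underside as it lies; z up along the bore.
- spacer: Brass-yellow spacer ring, 44 mm outside diameter, 34 mm bore, 10 mm high, lying flat, loose. Belongs on top of the large bearing (underside then 28 mm high). Heights are above the worktop. Origin: centre of its underside as it lies; z up along the bore.
- small_bearing: Smaller bright steel ball bearing with blue seals, 52 mm outside diameter, 26 mm bore (too small for the thick journal), 12 mm high, lying flat, loose. Belongs on top of the spacer (underside then 38 mm high). Heights are above the worktop. Origin: centre of its underside as it lies; z up along the bore.
- collar: Black shaft collar with a thin split in one side, 40 mm outside diameter, 26 mm bore, 14 mm high, lying flat, loose. Belongs on top of the small bearing (underside then 50 mm high, its top level with the axle's tip). Heights are above the worktop. Origin: centre of its underside as it lies; z up along the bore.
- rusty_bearing: Old bearing, rust brown all over, 52 mm outside diameter, 26 mm bore, 12 mm high, lying flat among the good parts, loose. Scrap: stays where it lies. Origin: centre of its underside as it lies; z up along the bore.
- tape_roll: Bystander: roll of black tape lying flat, 68 mm across, 19 mm high. Beside it and along the whole front of the worktop runs a red rim, about 17 mm higher than the worktop. Origin: centre of its underside.
- penlight: Bystander: dark grey penlight lying down, 20 mm thick, 113 mm long along its y axis. Origin: middle of its underside.
- battery: Black car battery standing fixed on the worktop to the right of the parts, an obstacle: 169 mm along its x axis, 287 mm along its y axis, 160 mm high over all. Carry parts over or round it. Origin: centre of its underside.
- spark_plug: Bystander: spark plug lying down, 18 mm thick, 78 mm long along its y axis. Origin: middle of its underside.
Not all that is in view belongs to the job. What is shaped like the large_bearing but green or turquoise is not meant. Several things look just like the spacer: the one meant starts farthest to the robot's right.

How it is judged:
On the way, in this order (a step that is already met when the one before it is completed fails the run):
1. The large bearing is on the axle, seated on the boss (horizontal distance between large_bearing and axle below 0.005 m and z of large_bearing in the frame of axle between 0.011 and 0.017 m and angle between large_bearing's own z axis and vertical below 0.1 rad), for 0.2 s.
2. The brass spacer is on the axle, on the large bearing (horizontal distance between spacer and axle below 0.005 m and z of spacer in the frame of axle between 0.025 and 0.031 m and angle between spacer's own z axis and vertical below 0.1 rad), for 0.2 s.
3. The blue-sealed bearing is on the axle, on the spacer (horizontal distance between small_bearing and axle below 0.005 m and z of small_bearing in the frame of axle between 0.035 and 0.041 m and angle between small_bearing's own z axis and vertical below 0.1 rad), for 0.2 s.
4. The black collar is on the axle, on the small bearing (horizontal distance between collar and axle below 0.005 m and z of collar in the frame of axle between 0.047 and 0.053 m and angle between collar's own z axis and vertical below 0.1 rad), for 0.2 s.
At the end, for the whole second after the job is handed in: All four parts are on the axle, from below: large bearing, brass spacer, blue-sealed small bearing, black collar. Each is within 5 mm of the axle's axis, its underside within 3 mm of its seated height (14, 28, 38 and 50 mm above the worktop), level within 0.1 rad, and at rest (all of step 1 and all of step 2 and all of step 3 and all of step 4 and linear speed of each of large_bearing, spacer, small_bearing, collar below 0.02 m/s); the robot touches nothing.
It fails at once if The rusty bearing is moved more than 20 mm (distance of rusty_bearing from where it was at the start of the episode above 0.02 m).
It fails at once if The tape roll is moved more than 30 mm (distance of tape_roll from where it was at the start of the episode above 0.03 m).
It fails at once if The penlight is moved more than 30 mm (distance of penlight from where it was at the start of the episode above 0.03 m).
It fails at once if The spark plug is moved more than 30 mm (distance of spark_plug from where it was at the start of the episode above 0.03 m).
It also fails if it takes over 128 s, if anything falls off the work surface, if the arm or the gripper's body presses on something with over 40 N, if the wrist force passes 120 N, or if a joint passes its speed limit or range.

### The arm

A 6-joint arm with a two-finger parallel gripper is mounted at the origin on a cart in front of the work surface, level with it; the furniture and walls round the work are solid. World frame = base frame: x ahead of the robot, y to its left, z up, the work surface at z = 0. Lengths are in m, angles in rad, forces in N, time in s.
With the tool pointing down it reaches from about 0.3 to 0.875 m from the base axis. Payload 6.4 kg.
Tool frame: the origin (TCP) lies between the finger pads; the fingertips stand 11 mm ahead of it and the grasp point (between the pads) lies 8 mm behind it (ctrl.tcp_to_tips is the distance from the TCP to the fingertips, in m); x points along the fingers, z is the direction in which the jaws open and shut, and the axes are right-handed (so a half turn about x gives the same grasp; the last joint's range is limited). The gripper opens to 85 mm and grips with 20 to 120 N. Pads are 22 mm wide; open, the fingers measure 114 mm over their backs; the gripper's body (76 mm by 85 mm) begins 54 mm behind the grasp point. The pads swing forward as they close: fully open they stand 13 mm farther back than shut.
Start: joints at [-1.469, 0.181, 1.607, -0, 1.354, -0.206], TCP at [0.174, -0.548, 0.242] pointing down, gripper open.
Joint ranges: [-2.99, 2.99], [-0.89, 2.07], [0.3, 2.58], [-1.14, 4.28], [0, 2.63], [-3.12, 3.12]. Speed limits (rad/s): [2.57, 2.57, 3.01, 3.14, 3.14, 3.14].

### API

Orientations are given as a unit quaternion [w, x, y, z].
In Python, from bench import ctrl, eyes, hand_in gives the robot as it stands. The module is installed in compiled form; this text tells all that it offers.
- The arm moves only by the tool step_arm, never from a script. Its arguments are lists of equal length, an entry for each row: "xyz": the shift along the world's x, y, z in mm, a list of three; "spin": the turn about the world's z in rad; "fingers": the opening in per cent of the stroke, from 0 (shut) to 100 (fully open). A call has 1 to 10 rows; each row is the pose to reach, as a shift and turn from the pose commanded when the call began; what a row does not reach only later rows make up. A row lasts 1/10 s, in which the tool goes at most 50 mm and 8.59 degrees, less where a joint would pass 70% of its speed; a pose out of reach is approached as far as the arm can. A call with a gripper value outside its range is refused whole. The fingers move at their own pace and stop on an object; the grip force is fixed at half the most. Time passes only in rows, so rows that repeat a pose let the fingers close. It gives the time, the measured TCP pose, the force and the opening at its end, in the units of the state.
- ctrl.get_obs(): the state, without advancing time (a new reading comes with each control period).
- eyes.camera(name): name is "scene" or "side" or "wrist"; returns the picture (420x560x3 uint8, red, green, blue); there is no depth.
- eyes.camera_model(name): a dict with "vertical_fov" (degrees; the focal length in pixels is half the picture's height over the tangent of half this angle, whatever the lens; pixels are square), "cx", "cy" (the principal point, pixels), "pose" (4x4, takes a point from camera to world coordinates); the wrist camera has in their place "tool_from_camera" (4x4, takes a point from camera to tool coordinates, whose origin is the TCP and whose axes are the tool frame's). Camera axes: x right, y up, looking along -z (the intrinsics and any distortion apply to the point x, -y, -z); pixel columns grow to the right and rows downward; lengths in m; the calibration is good to about 2 mm. The wrist camera is an equidistant fisheye: a pixel r from the principal point sees the ray r / f radians off the axis. A picture is of the moment at which its call begins: read the wrist's pose just before it. camera_model takes no time and is no camera call.
- hand_in(): hands the job in, once; it reports no verdict.
The state is a dict: "time_s": time; "q": joint angles; "dq": joint speeds; "joint_efforts": joint torques, N m; "eef_pos": TCP position; "eef_rot": TCP orientation; "wrist_force": force on the tool from outside, world axes, zero at the start; "torque": the same for the moment, N m; "opening": opening from 0.0 (shut) to 1.0 (fully open).
Only numpy, scipy, OpenCV 4.12 (cv2) and the standard library are available. Lean on these libraries where they do the work, as an engineer would, in place of code of your own. Each camera call takes 0.05 s, during which the arm holds its last target.

## Working session

There is one attempt and no reset: what is moved stays moved. The work goes in short steps, Python scripts to look and compute and a tool call to move; the robot and the scene stay as the last step left them, time stands still between calls to the robot, and variables do not carry over. Pictures are saved under pics/ and viewed, and the job is handed in when it is done.

Besides the shell and the picture viewer there is one more tool, called after "Call:" as name([rows], argument=value, ...), one row to a line, values as JSON. step_arm: Moves the arm, as the interface text tells. Its arguments: {"type":"object","properties":{"xyz":{"type":"array"},"spin":{"type":"array"},"fingers":{"type":"array"}},"required":["xyz","spin","fingers"]}

```bash
ls; mkdir -p pics; python3 - <<'E'
from bench import ctrl, eyes
import cv2
o=ctrl.get_obs()
for k in o: print(k,o[k])
for n in ["scene","side","wrist"]:
    im=eyes.camera(n); cv2.imwrite(f"pics/a_{n}.png",im[:,:,::-1]); m=eyes.camera_model(n); print(n,m)
print(ctrl.tcp_to_tips)
E
```

```text
pics
time_s 0.0
q [-1.46928526e+00  1.81535282e-01  1.60801559e+00 -8.11603243e-06
  1.35380397e+00 -2.06275455e-01]
dq [-2.15289834e-03 -4.84463269e-05 -2.54778364e-04 -6.79706616e-04
 -6.02880691e-04 -4.71257166e-04]
joint_efforts [ 6.49719295e-04 -4.44865787e+01 -3.51345670e+01 -2.63292577e-04
  8.89660267e-03 -1.15713348e-05]
eef_pos [ 0.17416819 -0.54742235  0.24138371]
eef_rot [ 0.57031535  0.4179081   0.57115326 -0.41698583]
wrist_force [ 0.23453005 -0.61927995 -0.61350539]
torque [ 0.04197673  0.02941697 -0.02042431]
opening 1.0008283418923236
scene {'vertical_fov': 45.8750036790151, 'cx': 281.93576031554215, 'cy': 213.5089898975861, 'pose': array([[-0.89771658,  0.18191355, -0.40126351,  0.05744102],
       [-0.44041119, -0.39524659,  0.80611296,  1.22098809],
       [-0.01195516,  0.90038191,  0.43493618,  0.51937867],
       [ 0.        ,  0.        ,  0.        ,  1.        ]])}
side {'vertical_fov': 56.133248494080775, 'cx': 274.9194842931202, 'cy': 219.278079920764, 'pose': array([[ 9.99974800e-01,  3.03978148e-04, -7.09267170e-03,
         4.89403596e-01],
       [-6.03985581e-03,  5.61465536e-01, -8.27478079e-01,
        -3.83665742e-01],
       [ 3.73075547e-03,  8.27500066e-01,  5.61453224e-01,
         5.12299419e-01],
       [ 0.00000000e+00,  0.00000000e+00,  0.00000000e+00,
         1.00000000e+00]])}
wrist {'vertical_fov': 65.70646984690485, 'cx': 284.2513339873978, 'cy': 215.91188280406556, 'tool_from_camera': array([[ 2.10402907e-04,  2.89299850e-01, -9.57238503e-01,
        -1.31923977e-01],
       [ 1.13517074e-03,  9.57237839e-01,  2.89299899e-01,
         7.36432966e-02],
       [ 9.99999334e-01, -1.14749868e-03, -1.26999101e-04,
         3.37001239e-04],
       [ 0.00000000e+00,  0.00000000e+00,  0.00000000e+00,
         1.00000000e+00]])}
0.011
```

View pics/a_scene.png

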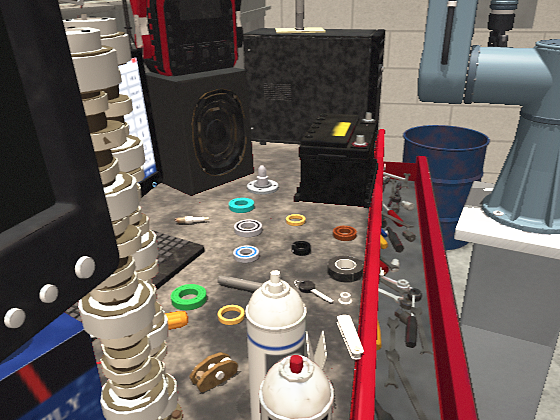

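View pics/a_side.png

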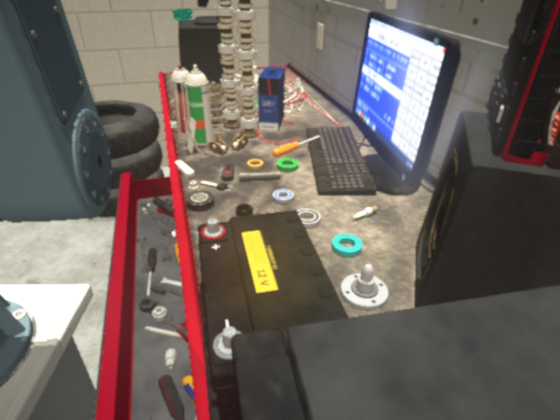

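View pics/a_wrist.png

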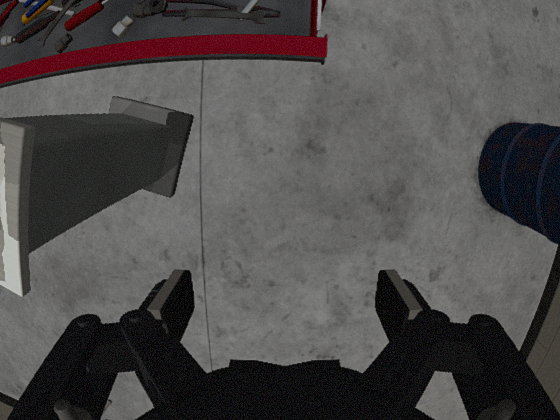

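Candidates in the scene view:
- **Large bearing:** black and steel ring at (248,227). Not the turquoise one (241,205) or the green one (189,296).
- **Spacer:** yellow rings at (296,219) and (231,315). The robot's right is away from this camera, so it is (296,219).
- **Small bearing:** blue-sealed ring at (246,254). The rusty one (344,232) is scrap.
- **Collar:** (301,248). The tape roll is at (346,268).
- **Axle:** (262,180).

I'll check these in crops and cast rays.

```bash
cat > h.py <<'E'
import numpy as np, cv2
from bench import ctrl, eyes
def Rq(q):
    w,x,y,z=q
    return np.array([[1-2*(y*y+z*z),2*(x*y-z*w),2*(x*z+y*w)],[2*(x*y+z*w),1-2*(x*x+z*z),2*(y*z-x*w)],[2*(x*z-y*w),2*(y*z+x*w),1-2*(x*x+y*y)]])
def ray(name,u,v,T=None):
    m=eyes.camera_model(name); f=210/np.tan(np.radians(m['vertical_fov']/2))
    a=(u-m['cx'])/f; b=(v-m['cy'])/f
    if name=='wrist':
        r=np.hypot(a,b); s=np.sin(r)/r if r>1e-9 else 1
        d=np.array([a*s,-b*s,-np.cos(r)]); P=T@m['tool_from_camera']
    else:
        d=np.array([a,-b,-1.]); P=m['pose']
    return P[:3,3],P[:3,:3]@d/np.linalg.norm(d)
def plane(name,u,v,z,T=None):
    o,d=ray(name,u,v,T); return o+d*(z-o[2])/d[2]
def meet(rays):
    A=np.zeros((3,3));b=np.zeros(3)
    for o,d in rays:
        M=np.eye(3)-np.outer(d,d);A+=M;b+=M@o
    p=np.linalg.solve(A,b); return p,[np.linalg.norm((np.eye(3)-np.outer(d,d))@(p-o)) for o,d in rays]
def tool(o=None):
    o=o or ctrl.get_obs(); T=np.eye(4);T[:3,:3]=Rq(o['eef_rot']);T[:3,3]=o['eef_pos'];return T
def jaw(o=None):
    R=Rq((o or ctrl.get_obs())['eef_rot']); return np.arctan2(R[1,2],R[0,2])
E
python3 - <<'E'
from h import *
np.set_printoptions(precision=3,suppress=True)
im=cv2.imread('pics/a_scene.png'); cv2.imwrite('pics/a_sc_crop.png',cv2.resize(im[155:345,150:390],None,fx=3.3,fy=3.1,interpolation=cv2.INTER_CUBIC))
im=cv2.imread('pics/a_side.png'); cv2.imwrite('pics/a_si_crop.png',cv2.resize(im[145:325,170:410],None,fx=3.3,fy=3.3,interpolation=cv2.INTER_CUBIC))
for n,u,v,z,s in [('large',248,227,.014,(308,216)),('spacer',296,219,.01,None),('small',246,254,.012,(283,195)),('collar',301,248,.014,(244,210)),('rusty',344,232,.012,None),('tape',346,268,.019,(200,199)),('axletip',263.5,166,.064,(368,265)),('turq',241,204,.01,(347,244))]:
    p=plane('scene',u,v,z); print(n,p, s and plane('side',*s,z), s and meet([ray('scene',u,v),ray('side',*s)]))
print(tool()[:3,:3], jaw())
E
```

```text
large [0.562 0.378 0.014] [0.571 0.364 0.014] (array([0.57 , 0.369, 0.009]), [np.float64(0.0024929559618727757), np.float64(0.002492955961872514)])
spacer [0.485 0.289 0.01 ] None None
small [0.509 0.479 0.012] [0.516 0.461 0.012] (array([0.516, 0.47 , 0.006]), [np.float64(0.0013032617728240827), np.float64(0.0013032617728239312)])
collar [0.417 0.414 0.014] [0.424 0.389 0.014] (array([0.423, 0.401, 0.006]), [np.float64(0.00021174074358663975), np.float64(0.0002117407435867097)])
rusty [0.362 0.307 0.012] None None
tape [0.305 0.455 0.019] [0.316 0.431 0.019] (array([0.311, 0.443, 0.011]), [np.float64(0.001703183193023858), np.float64(0.001703183193023835)])
axletip [0.648 0.139 0.064] [0.656 0.136 0.064] (array([0.653, 0.134, 0.063]), [np.float64(0.002546814203368167), np.float64(0.0025468142033682555)])
turq [0.643 0.271 0.01 ] [0.645 0.265 0.01 ] (array([0.645, 0.267, 0.008]), [np.float64(0.0003852521958885029), np.float64(0.000385252195888676)])
[[-0.     0.953  0.303]
 [ 0.001  0.303 -0.953]
 [-1.     0.    -0.001]] -1.2630284008343582
```

View pics/a_sc_crop.png

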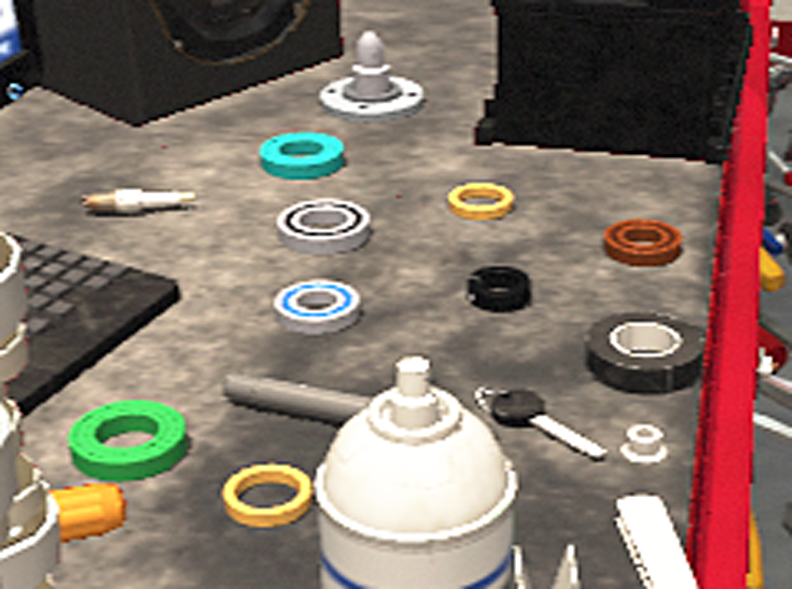

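View pics/a_si_crop.png

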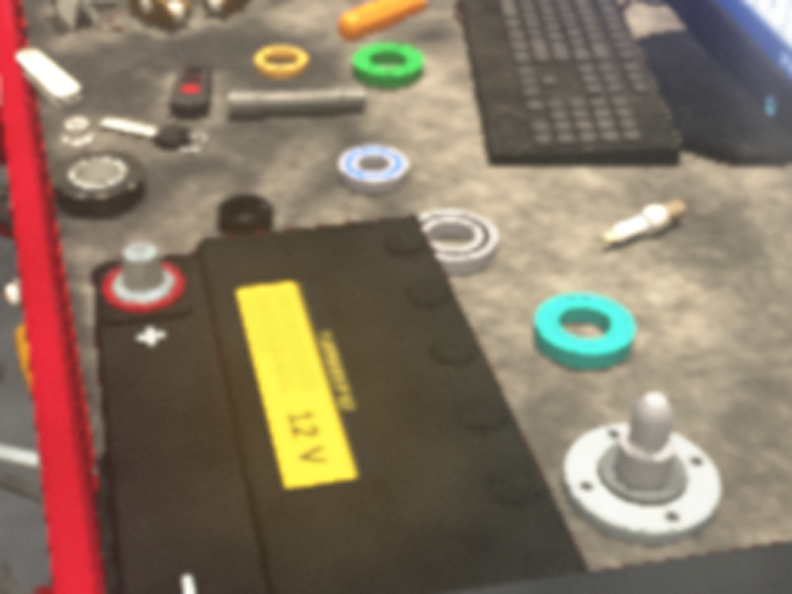

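```bash
python3 - <<'E'
from h import *
np.set_printoptions(precision=3,suppress=True)
def M(n,a,b): print(n,meet([ray('scene',*a),ray('side',*b)]))
M('amp front corner robot side',(385,30),(236,336))
M('amp front corner far side',(247,34),(560,318))
for z in (0.2,.25,.3,.35): print(z,plane('scene',385,30,z),plane('scene',247,34,z),plane('side',236,336,z))
for z in (0,.05): print('amp base',z,plane('scene',250,145,z))
M('bat term',(363,118),(228,322)); 
M('bat+',(360,138),(212,222))
for uv in [(297,212),(235,214),(345,315)]: print('bat top edge',uv,plane('side',*uv,.14))
for uv in [(298,197),(368,205)]: print('bat base',uv,plane('scene',*uv,0))
for uv in [(191,191),(255,173)]: print('speaker base',uv,plane('scene',*uv,0))
for uv in [(418,280),(415,300)]: print('spk base',uv,plane('side',*uv,0))
for uv in [(372,290),(380,180),(383,140)]: print('rim',uv,plane('scene',*uv,0.017))
for uv in [(427,160),(440,290)]: print('tray rim',uv,plane('scene',*uv,0.017))
E
```

```text
amp front corner robot side (array([ 0.467, -0.27 ,  0.371]), [np.float64(0.0065404324711058935), np.float64(0.006540432471105926)])
amp front corner far side (array([ 0.784, -0.13 ,  0.305]), [np.float64(0.0736247830993723), np.float64(0.07362478309937229)])
0.2 [ 0.92 -1.97  0.2 ] [ 1.62  -1.484  0.2  ] [ 0.454 -0.128  0.2  ]
0.25 [ 0.785 -1.471  0.25 ] [ 1.375 -1.061  0.25 ] [ 0.46  -0.169  0.25 ]
0.3 [ 0.65  -0.971  0.3  ] [ 1.131 -0.637  0.3  ] [ 0.465 -0.21   0.3  ]
0.35 [ 0.515 -0.472  0.35 ] [ 0.886 -0.214  0.35 ] [ 0.471 -0.251  0.35 ]
amp base 0 [ 0.869 -0.174  0.   ]
amp base 0.05 [ 0.791 -0.04   0.05 ]
bat term (array([ 0.444, -0.074,  0.161]), [np.float64(0.005904839795536224), np.float64(0.0059048397955360895)])
bat+ (array([0.396, 0.119, 0.166]), [np.float64(9.65085348643186e-06), np.float64(9.650853486476073e-06)])
bat top edge (297, 212) [0.532 0.187 0.14 ]
bat top edge (235, 214) [0.426 0.181 0.14 ]
bat top edge (345, 315) [ 0.58  -0.047  0.14 ]
bat base (298, 197) [0.542 0.153 0.   ]
bat base (368, 205) [0.364 0.125 0.   ]
speaker base (191, 191) [0.818 0.236 0.   ]
speaker base (255, 173) [0.727 0.048 0.   ]
spk base (418, 280) [0.765 0.167 0.   ]
spk base (415, 300) [0.744 0.115 0.   ]
rim (372, 290) [0.241 0.501 0.017]
rim (380, 180) [ 0.373 -0.006  0.017]
rim (383, 140) [ 0.463 -0.356  0.017]
tray rim (427, 160) [ 0.291 -0.218  0.017]
tray rim (440, 290) [0.133 0.451 0.017]
```

```bash
python3 - <<'E'
import cv2
im=cv2.imread('pics/a_scene.png'); cv2.imwrite('pics/b1.png',cv2.resize(im[0:200,140:410],None,fx=2.9,fy=2.9))
im=cv2.imread('pics/a_side.png'); cv2.imwrite('pics/b2.png',cv2.resize(im[200:420,180:460],None,fx=2.7,fy=2.7))
E
```

```text
(no output)
```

View pics/b1.png

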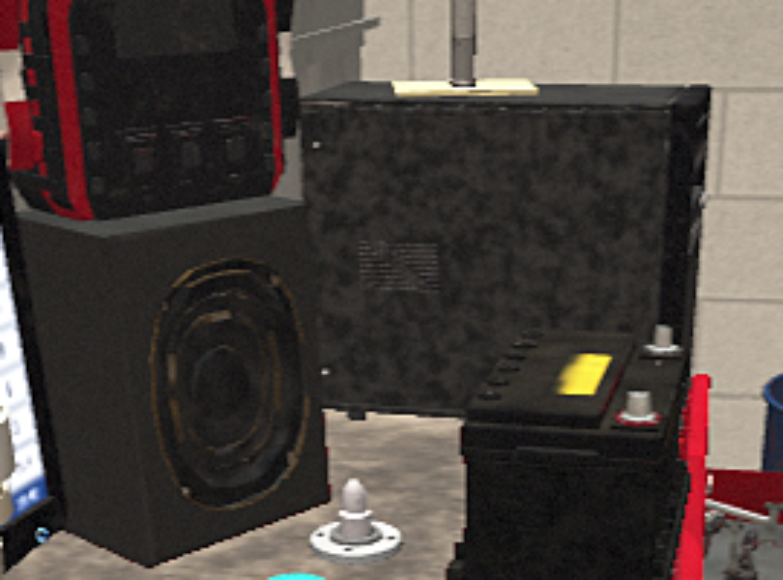

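View pics/b2.png

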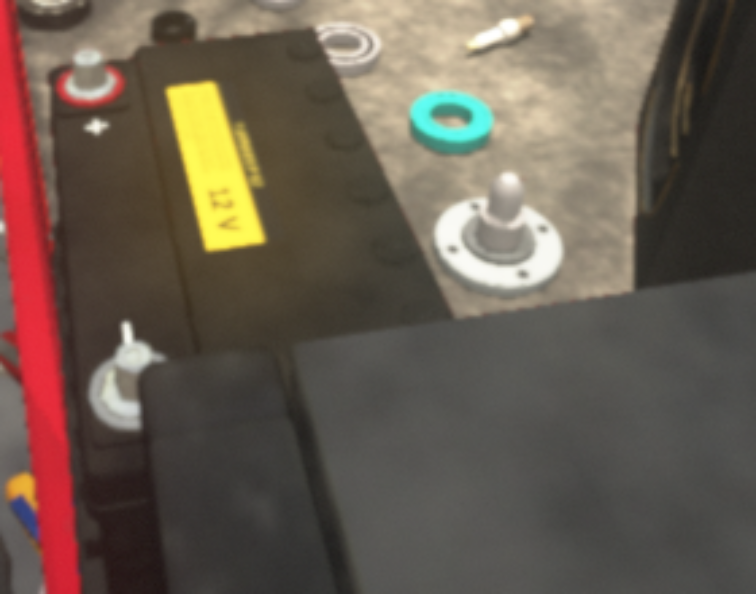

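The crops confirm the choices. Rough positions from the two views:

| Thing | x, y (m) |
|---|---|
| Axle | .653, .134 |
| Large bearing | .57, .37 |
| Small bearing | .515, .47 |
| Collar | .42, .40 |
| Spacer | .485, .285 |

The cabinet is about 0.37 m high, so I'll swing round it at z = 0.45.

Call:
step_arm([
  [0, 0, 50],
  [0, 0, 100],
  [0, 0, 150],
  [0, 0, 200],
  [0, 0, 210],
  [25, 42, 210],
  [50, 85, 210],
  [75, 127, 210],
  [100, 170, 210],
  [125, 212, 210],
], spin=[0, 0, 0, 0, 0, 0.1, 0.2, 0.3, 0.4, 0.5], fingers=[100, 100, 100, 100, 100, 100, 100, 100, 100, 100])

```text
time_s: 1.15
eef_pos: [0.2997, -0.334, 0.4514]
eef_rot: [0.657, 0.262, 0.657, -0.262]
wrist_force: [0.5, -0.1, -0.4]
opening: 1.002
```

Call:
step_arm([
  [20, 45, 0],
  [40, 90, 0],
  [55, 135, 0],
  [70, 180, 0],
  [85, 225, 0],
  [95, 270, 0],
  [105, 315, 0],
  [115, 360, 0],
  [125, 405, 0],
  [135, 450, 0],
], spin=[0.1, 0.2, 0.3, 0.4, 0.46, 0.46, 0.46, 0.46, 0.46, 0.46], fingers=[100, 100, 100, 100, 100, 100, 100, 100, 100, 100])

```text
time_s: 2.15
eef_pos: [0.434, 0.1161, 0.4516]
eef_rot: [0.699, 0.107, 0.699, -0.107]
wrist_force: [1.1, -0.4, 0.2]
opening: 0.999
```

Call:
step_arm([
  [20, 45, 0],
  [40, 90, 0],
  [60, 135, -10],
  [60, 135, -40],
  [60, 135, -40],
], spin=[0, 0, 0, 0, 0], fingers=[100, 100, 100, 100, 100])

```text
time_s: 2.65
eef_pos: [0.4925, 0.2498, 0.4062]
eef_rot: [0.696, 0.104, 0.703, -0.107]
wrist_force: [-0.8, 1.2, -0.8]
opening: 1.0
```

```bash
python3 - <<'E'
from h import *
o=ctrl.get_obs(); print(o['eef_pos'],o['eef_rot'],jaw(o),o['time_s'],o['q'])
im=eyes.camera('wrist'); cv2.imwrite('pics/c.png',im[:,:,::-1])
np.savez('c.npz',T=tool(o))
E
```

```text
[0.49250335 0.24979803 0.40624624] [ 0.69571453  0.1044071   0.70252908 -0.10739339] -0.300691511678513 2.65 [ 2.54472303e-01  5.14052674e-02  1.42550875e+00 -8.68665822e-05
  1.67520031e+00  5.55130222e-01]
```

View pics/c.png

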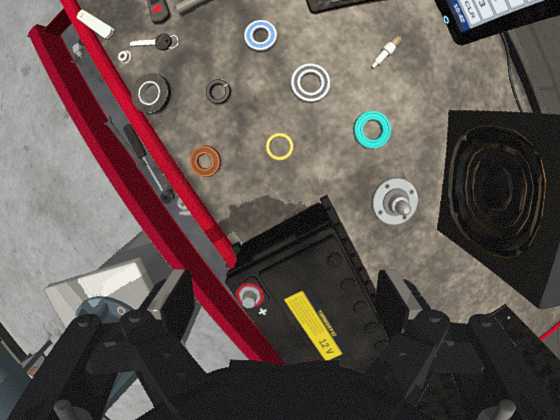

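The wrist view shows every part clearly: large bearing (311,82), spacer (280,146), small bearing (261,35), collar (219,90), axle (395,203). I'll move for a second view to triangulate.

Call:
step_arm([
  [20, 40, -20],
  [30, 80, -40],
  [30, 100, -60],
  [30, 100, -60],
  [30, 100, -60],
  [30, 100, -60],
], spin=[0, 0, 0, 0, 0, 0], fingers=[100, 100, 100, 100, 100, 100])

```text
time_s: 3.3
eef_pos: [0.5251, 0.3478, 0.3549]
eef_rot: [0.7, 0.108, 0.698, -0.107]
wrist_force: [0.0, 0.1, 0.4]
opening: 1.001
```

```bash
python3 - <<'E'
from h import *
o=ctrl.get_obs(); print(o['eef_pos'],jaw(o),o['time_s'],o['dq'])
im=eyes.camera('wrist'); cv2.imwrite('pics/d.png',im[:,:,::-1])
np.savez('d.npz',T=tool(o))
E
```

```text
[0.52507008 0.34781508 0.35485574] -0.30456773602248793 3.3 [-0.00072697 -0.00415642  0.00089929  0.0031266  -0.00698589  0.00333599]
```

View pics/d.png

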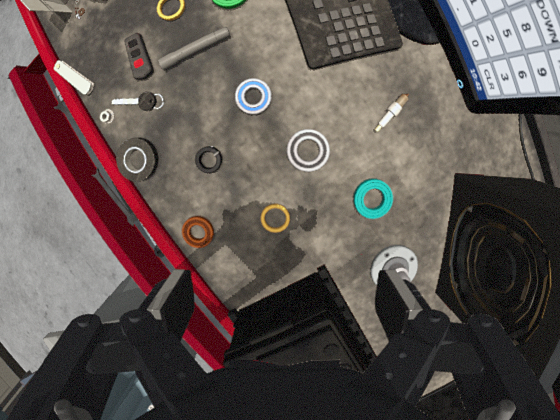

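```bash
cat >> h.py <<'E'
def cen(im,u,v,kind,w=30):
    """outer ellipse of blob near u,v; im BGR"""
    x0,y0=max(0,int(u-w)),max(0,int(v-w)); c=cv2.resize(im[y0:int(v+w),x0:int(u+w)],None,fx=4,fy=4,interpolation=cv2.INTER_CUBIC)
    h=cv2.cvtColor(c,cv2.COLOR_BGR2HSV).astype(int); H,S,V=h[...,0],h[...,1],h[...,2]
    m={'bright':V>165,'yellow':(S>120)&(H>12)&(H<35)&(V>90),'dark':V<62,'turq':(S>120)&(H>80)&(H<100),'rust':(S>130)&(H<12)}[kind]
    m=cv2.morphologyEx(m.astype(np.uint8)*255,cv2.MORPH_CLOSE,np.ones((5,5)))
    cs,_=cv2.findContours(m,cv2.RETR_EXTERNAL,cv2.CHAIN_APPROX_NONE)
    cs=[k for k in cs if cv2.contourArea(k)>200]
    # contour whose hull is closest to the crop centre, biggest
    k=min(cs,key=lambda k:np.hypot(*(np.array(cv2.minEnclosingCircle(k)[0])-4*np.array([u-x0,v-y0])))-0.02*cv2.contourArea(k)**.5)
    k=cv2.convexHull(k); e=cv2.fitEllipse(k); 
    return (e[0][0]+.5)/4-.5+x0,(e[0][1]+.5)/4-.5+y0,e[1][0]/4,e[1][1]/4
E
python3 - <<'E'
from h import *
np.set_printoptions(precision=4,suppress=True)
A=cv2.imread('pics/c.png');B=cv2.imread('pics/d.png');TA=np.load('c.npz')['T'];TB=np.load('d.npz')['T']
for n,a,b,k,z in [('large',(311,82),(308,150),'bright',.014),('spacer',(280,146),(275,218),'yellow',.01),('small',(261,35),(253,96),'bright',.012),('collar',(219,90),(209,159),'dark',.014),('rusty',(205,161),(198,232),'rust',.012),('turq',(372,130),(374,199),'turq',.01)]:
    ea=cen(A,*a,k);eb=cen(B,*b,k); p,r=meet([ray('wrist',*ea[:2],TA),ray('wrist',*eb[:2],TB)])
    print(n,np.round(ea,1),np.round(eb,1),p,np.round(r,4),plane('wrist',*ea[:2],z,TA)[:2],plane('wrist',*eb[:2],z,TB)[:2])
print(plane('wrist',406,211,.064,TA), plane('wrist',395,201,.010,TA), plane('wrist',394,267,.01,TB))
E
python3 -c "
import cv2
im=cv2.imread('pics/c.png'); cv2.imwrite('pics/c2.png',cv2.resize(im[165:245,350:450],None,fx=6,fy=6,interpolation=cv2.INTER_CUBIC))"
```

```text
large [312.3  77.1  40.8  49.6] [308.1 149.8  42.6  42.7] [0.5683 0.3705 0.0474] [0.0014 0.0014] [0.5733 0.3735] [0.5685 0.3674]
spacer [279.2 146.2  27.3  27.7] [274.9 217.8  29.   29.5] [0.4899 0.2813 0.0062] [0.0001 0.0001] [0.49   0.2816] [0.4904 0.2823]
small [260.2  34.3  30.1  32.9] [252.7  95.5  35.1  36.2] [0.5158 0.4674 0.011 ] [0.0001 0.0001] [0.5157 0.4672] [0.516  0.4673]
collar [216.7  90.6  15.   16.7] [206.7 159.6  19.   23.6] [0.422  0.3998 0.0153] [0. 0.] [0.4217 0.4   ] [0.4217 0.3997]
rusty [204.8 160.8  30.7  30.9] [197.4 231.6  31.1  32.4] [0.3641 0.2967 0.007 ] [0.0001 0.0001] [0.3654 0.2969] [0.3661 0.2979]
turq [371.8 129.2  36.9  37.6] [372.7 198.3  39.   39.9] [0.6447 0.2662 0.0073] [0. 0.] [0.644  0.2665] [0.6441 0.267 ]
[0.6554 0.1336 0.064 ] [0.6548 0.1362 0.01  ] [0.6552 0.1394 0.01  ]
```

View pics/c2.png

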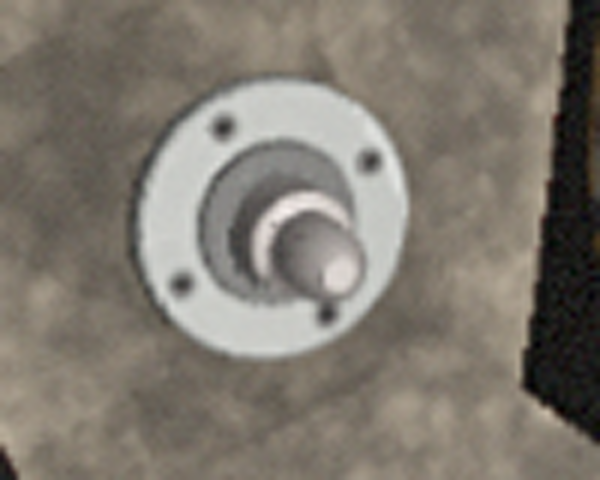

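Call:
step_arm([
  [20, 10, -45],
  [43, 19, -90],
  [43, 19, -140],
  [43, 19, -190],
  [43, 19, -235],
  [43, 19, -255],
  [43, 19, -255],
  [43, 19, -255],
], spin=[0, 0, 0, 0, 0, 0, 0, 0], fingers=[100, 100, 100, 100, 100, 100, 100, 100])

```text
time_s: 4.15
eef_pos: [0.5686, 0.3677, 0.0992]
eef_rot: [0.7, 0.107, 0.698, -0.107]
wrist_force: [-0.1, 0.7, 0.6]
opening: 1.0
```

```bash
cat > look.py <<'E'
import sys
from h import *
n=sys.argv[1]
o=ctrl.get_obs(); print(o['eef_pos'],round(jaw(o),4),o['time_s'],o['opening'],o['wrist_force'])
im=eyes.camera('wrist'); cv2.imwrite(f'pics/{n}.png',im[:,:,::-1]); np.savez(n+'.npz',T=tool(o))
E
python3 look.py e
```

```text
[0.56858108 0.3677094  0.09924411] -0.304 4.15 1.0004112940381817 [-0.07301269  0.73334623  0.55457132]
```

View pics/e.png

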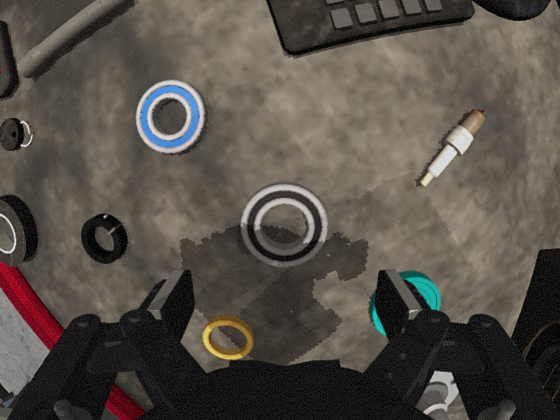

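```bash
python3 - <<'E'
from h import *
np.set_printoptions(precision=4,suppress=True)
im=cv2.imread('pics/e.png'); T=np.load('e.npz')['T']
cv2.imwrite('pics/e2.png',cv2.resize(im[170:280,230:340],None,fx=5.4,fy=5.4,interpolation=cv2.INTER_CUBIC))
for p in [(284.5,224)]: print(plane('wrist',*p,.014,T))
TB=np.load('d.npz')['T']
print(meet([ray('wrist',284.5,224,T),ray('wrist',308.1,149.8,TB)]))
for n,k,q in [('small','bright',(170,117)),('turq','turq',(405,305))]:
    e=cen(im,*q,k,50); print(n,np.round(e,1),plane('wrist',*e[:2],.012,T))
E
```

```text
[0.5697 0.3694 0.014 ]
(array([0.5688, 0.3664, 0.0043]), [np.float64(5.71442557707921e-05), np.float64(5.714425577066101e-05)])
small [169.6 116.   67.2  72.8] [0.517 0.467 0.012]
turq [420.1 289.4  27.6  52.2] [0.659 0.281 0.012]
```

View pics/e2.png

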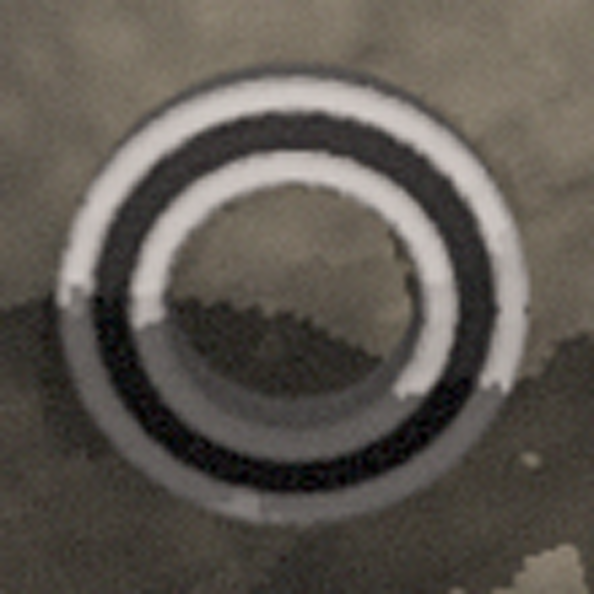

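Call:
step_arm([
  [0, 0, -40],
  [0.5, 0.5, -65],
  [0.5, 0.5, -83],
  [0.5, 0.5, -83],
  [0.5, 0.5, -83],
], spin=[0, 0, 0, 0, 0], fingers=[86, 86, 86, 86, 86])

```text
time_s: 4.7
eef_pos: [0.5689, 0.369, 0.016]
eef_rot: [0.7, 0.107, 0.698, -0.106]
wrist_force: [-0.6, 0.3, 0.6]
opening: 0.855
```

Call:
step_arm([
  [0, 0, -2],
  [0, 0, -4],
  [0, 0, -4],
  [0, 0, -4],
], spin=[0, 0, 0, 0], fingers=[86, 86, 86, 86])

```text
time_s: 5.1
eef_pos: [0.5679, 0.3686, 0.0107]
eef_rot: [0.699, 0.107, 0.699, -0.107]
wrist_force: [-0.1, 0.1, 0.4]
opening: 0.862
```

```bash
python3 look.py f
```

```text
[0.56792572 0.36862179 0.01073048] -0.303 5.1 0.8617743420840546 [-0.05456046  0.07343257  0.35687067]
```

View pics/f.png

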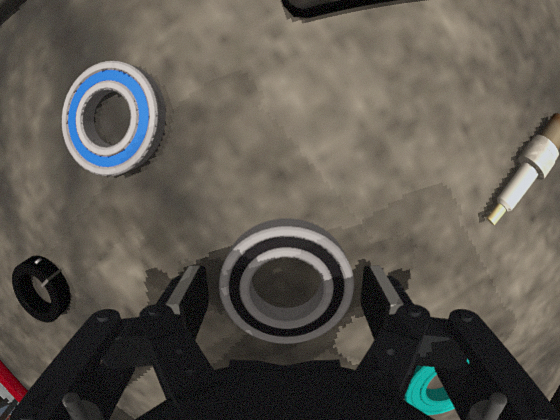

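Call:
step_arm([
  [0, 0, 0],
  [0, 0, 0],
  [0, 0, 0],
  [0, 0, 0],
  [0, 0, 0],
  [0, 0, 0],
], spin=[0, 0, 0, 0, 0, 0], fingers=[55, 55, 55, 55, 55, 55])

```text
time_s: 5.75
eef_pos: [0.5682, 0.3687, 0.0115]
eef_rot: [0.699, 0.107, 0.699, -0.107]
wrist_force: [-2.7, -0.4, 6.4]
opening: 0.695
```

Call:
step_arm([
  [0, 0, 10],
  [0, 0, 40],
  [0, 0, 80],
  [0, 0, 80],
  [0, 0, 80],
], spin=[0, 0, 0, 0, 0], fingers=[55, 55, 55, 55, 55])

```text
time_s: 6.25
eef_pos: [0.5685, 0.3689, 0.0919]
eef_rot: [0.7, 0.107, 0.698, -0.106]
wrist_force: [0.3, 0.0, -2.1]
opening: 0.691
```

```bash
python3 look.py g
```

```text
[0.56851699 0.3688675  0.0919405 ] -0.303 6.25 0.690650372915208 [ 0.28395137  0.01859161 -2.10755801]
```

View pics/g.png

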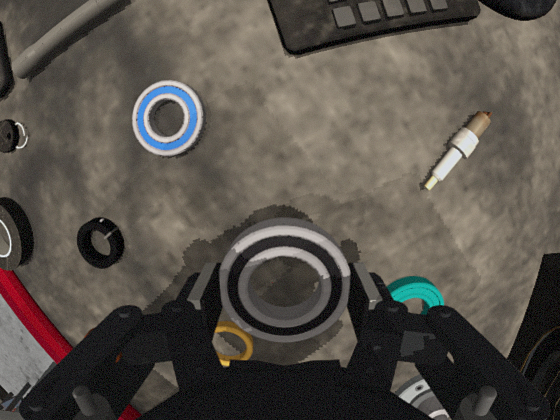

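```bash
python3 - <<'E'
from h import *
im=cv2.imread('pics/g.png')
cv2.imwrite('pics/g2.png',cv2.resize(im[210:350,210:360],None,fx=5,fy=5,interpolation=cv2.INTER_CUBIC))
E
```

```text
(no output)
```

View pics/g2.png

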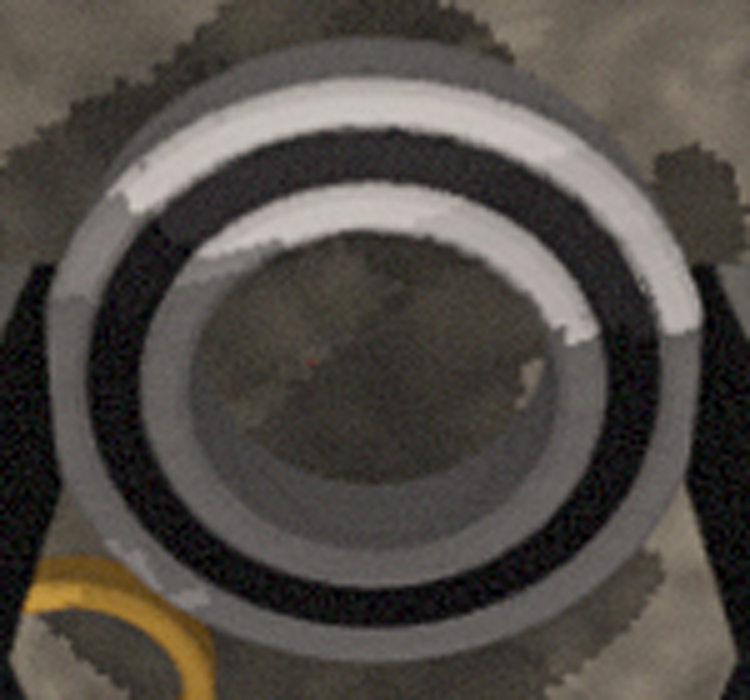

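```bash
cat >> h.py <<'E'
def ringfix(pts,T,h):
    """edge pixels of a circle lying at TCP z+h -> centre rel TCP (world xy, mm), diameters"""
    P=np.array([plane('wrist',u,v,T[2,3]+h,T)[:2]-T[:2,3] for u,v in pts])*1000
    A=np.c_[2*P,np.ones(len(P))]; s=np.linalg.lstsq(A,(P**2).sum(1),rcond=None)[0]; r=np.sqrt(s[2]+s[0]**2+s[1]**2)
    return s[:2],2*r,np.hypot(*(P-s[:2]).T)-r
E
python3 - <<'E'
from h import *
np.set_printoptions(precision=2,suppress=True)
T=np.load('g.npz')['T']
c=lambda x,y:(210+x/5-.4,210+y/5-.4)
out=[c(87,375),c(660,375),c(375,128),c(375,627),c(160,205),c(585,555)]
bore=[c(190,390),c(558,380),c(375,230),c(375,550)]
for h in (-.003,.0025,.008): print(h,ringfix(out,T,h),ringfix(bore,T,h))
E
```

```text
-0.003 (array([-0.7 , -3.81]), np.float64(55.19493638184018), array([-0.15, -0.33, -0.08, -0.25,  0.3 ,  0.5 ])) (array([-0.7 , -3.72]), np.float64(35.08785235542921), array([-0.04, -0.04,  0.05,  0.04]))
0.0025 (array([ 0.22, -0.82]), np.float64(52.94723415495736), array([-0.15, -0.32, -0.08, -0.24,  0.29,  0.48])) (array([ 0.22, -0.73]), np.float64(33.658970486081124), array([-0.04, -0.04,  0.04,  0.04]))
0.008 (array([1.14, 2.17]), np.float64(50.69953192807469), array([-0.14, -0.31, -0.08, -0.23,  0.28,  0.46])) (array([1.14, 2.25]), np.float64(32.23008861673303), array([-0.04, -0.04,  0.04,  0.04]))
```

Call:
step_arm([
  [10, -20, 45],
  [20, -50, 90],
  [35, -90, 108],
  [50, -135, 108],
  [68, -180, 108],
  [86, -220, 108],
  [86, -233, 108],
  [86, -233, 108],
  [86, -233, 108],
], spin=[0, 0, 0, 0, 0, 0, 0, 0, 0], fingers=[55, 55, 55, 55, 55, 55, 55, 55, 55])

```text
time_s: 7.2
eef_pos: [0.6526, 0.1362, 0.1967]
eef_rot: [0.698, 0.107, 0.7, -0.107]
wrist_force: [-0.1, 0.3, -1.8]
opening: 0.694
```

```bash
python3 look.py i; python3 - <<'E'
from h import *
im=cv2.imread('pics/i.png')
cv2.imwrite('pics/i2.png',cv2.resize(im[110:310,190:380],None,fx=4,fy=4,interpolation=cv2.INTER_CUBIC)[:600])
E
```

```text
[0.65258314 0.13623578 0.19669784] -0.3032 7.2 0.6938450601787323 [-0.13229297  0.34711683 -1.82136891]
```

View pics/i.png

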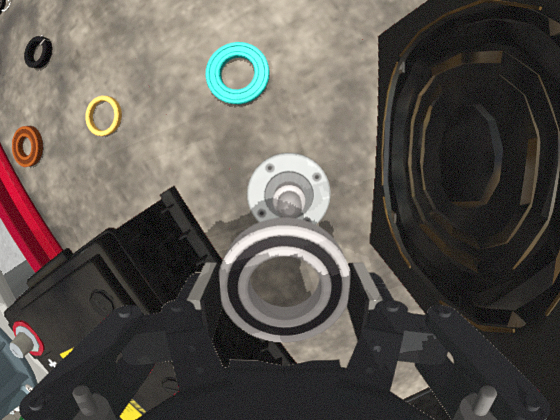

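View pics/i2.png

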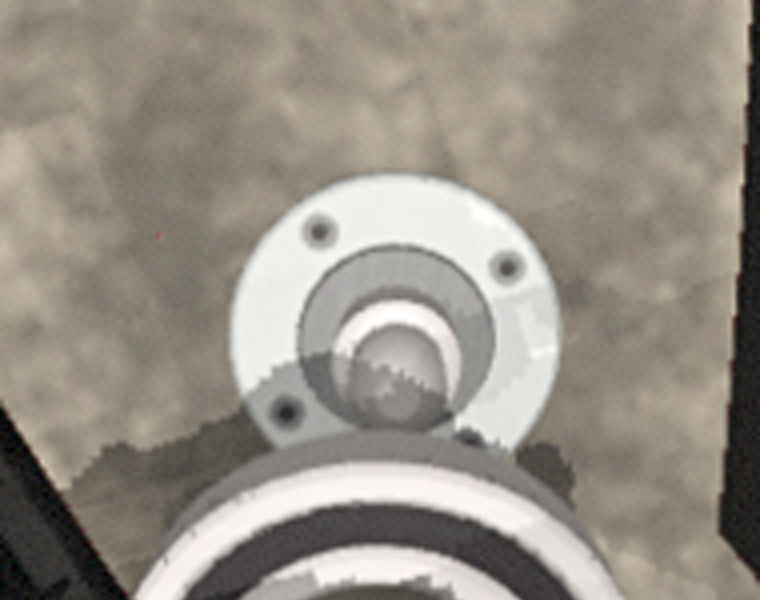

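```bash
python3 - <<'E'
from h import *
np.set_printoptions(precision=4,suppress=True)
T=np.load('i.npz')['T']
c=lambda x,y:(190+x/4-.375,110+y/4-.375)
im=cv2.imread('pics/i.png')
for nm,pts,z in [('fl',[(231,335),(393,173),(561,325),(270,225),(520,230)],.01),('boss',[(298,340),(397,245),(495,340),(330,272),(466,275)],.014),('j22',[(352,370),(397,322),(446,370)],.054)]:
    s,d,r=ringfix([c(*p) for p in pts],T,z-T[2,3]); print(nm,T[:2,3]+s/1000,s,d,r)
print('tip',plane('wrist',*c(398,402),.064,T)[:2])
E
```

```text
fl [0.6561 0.1352] [ 3.5507 -1.0399] 83.37590699650498 [-0.3302 -0.1655  0.2938  0.5175 -0.3227]
boss [0.6563 0.1347] [ 3.7266 -1.5853] 48.8997386758798 [ 0.032   0.2347  0.0681 -0.1448 -0.1924]
j22 [0.6576 0.1383] [5.0369 2.0359] 20.50928973303422 [0. 0. 0.]
tip [0.6559 0.1337]
```

Call:
step_arm([
  [3.5, 0, -40],
  [3.5, -0.4, -80],
  [3.5, -0.4, -108],
  [3.5, -0.4, -108],
  [3.5, -0.4, -108],
  [3.5, -0.4, -108],
], spin=[0, 0, 0, 0, 0, 0], fingers=[55, 55, 55, 55, 55, 55])

```text
time_s: 7.85
eef_pos: [0.6587, 0.1361, 0.0928]
eef_rot: [0.7, 0.107, 0.698, -0.106]
wrist_force: [0.0, 0.4, -0.9]
opening: 0.694
```

```bash
python3 look.py j; python3 - <<'E'
from h import *
im=cv2.imread('pics/j.png')
cv2.imwrite('pics/j2.png',cv2.resize(im[200:350,200:370],None,fx=4,fy=4,interpolation=cv2.INTER_CUBIC)[:600])
E
```

```text
[0.65871175 0.13612696 0.09284187] -0.3018 7.85 0.6935815076553745 [ 0.02014452  0.38749213 -0.87308416]
```

View pics/j2.png

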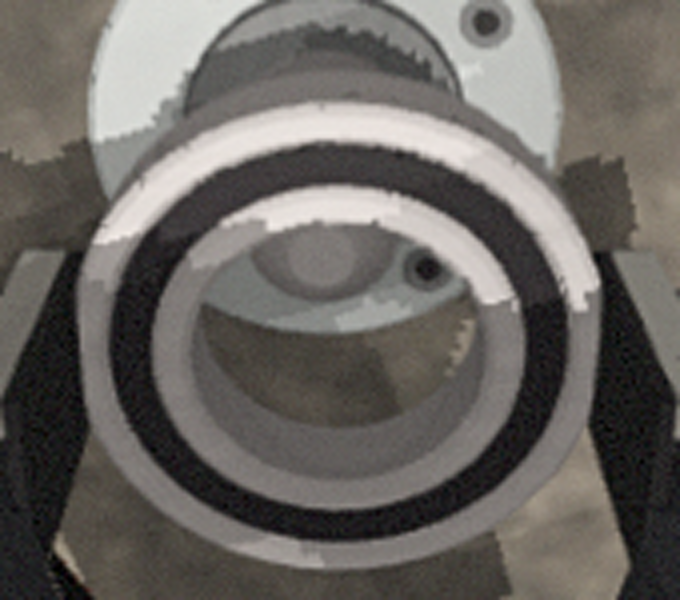

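```bash
python3 - <<'E'
from h import *
np.set_printoptions(precision=4,suppress=True)
for i in range(5):
    print(ctrl.get_obs()['eef_pos'],ctrl.get_obs()['time_s']); eyes.camera('wrist')
T=np.load('j.npz')['T']
c=lambda x,y:(200+x/4-.375,200+y/4-.375)
print('tip',plane('wrist',*c(321,262),.064,T)[:2])
s,d,r=ringfix([c(190,340),c(486,335),c(338,220),c(338,480)],T,.002);print('bore',T[:2,3]+s/1000,s,d,r)
s,d,r=ringfix([c(110,325),c(570,320),c(338,142),c(338,540)],T,.002);print('seal',T[:2,3]+s/1000,s,d,r)
E
```

```text
[0.6589 0.1359 0.0932] 7.9
[0.6588 0.1356 0.093 ] 7.95
[0.6586 0.1354 0.0927] 8.0
[0.6583 0.1353 0.0923] 8.05
[0.658  0.1352 0.0918] 8.1
tip [0.6559 0.1337]
bore [0.6588 0.1354] [ 0.0929 -0.7657] 34.18282571199288 [-0.0887 -0.0888  0.1008  0.0758]
seal [0.659  0.1352] [ 0.2972 -0.8977] 52.843742340529026 [ 0.099   0.0974 -0.1146 -0.0825]
```

Call:
step_arm([
  [-1.5, -0.3, -4],
  [-1.5, -0.3, -8],
  [-1.5, -0.3, -8],
  [-1.5, -0.3, -8],
  [-1.5, -0.3, -8],
], spin=[0, 0, 0, 0, 0], fingers=[55, 55, 55, 55, 55])

```text
time_s: 8.65
eef_pos: [0.6558, 0.1348, 0.0822]
eef_rot: [0.699, 0.107, 0.699, -0.107]
wrist_force: [0.3, 0.3, -1.4]
opening: 0.688
```

```bash
python3 look.py k; python3 - <<'E'
from h import *
im=cv2.imread('pics/k.png')
cv2.imwrite('pics/k2.png',cv2.resize(im[200:350,200:370],None,fx=4,fy=4,interpolation=cv2.INTER_CUBIC)[:600])
E
```

```text
[0.65576807 0.13479706 0.08222539] -0.303 8.65 0.687636902456129 [ 0.29188118  0.26010842 -1.41494024]
```

View pics/k2.png

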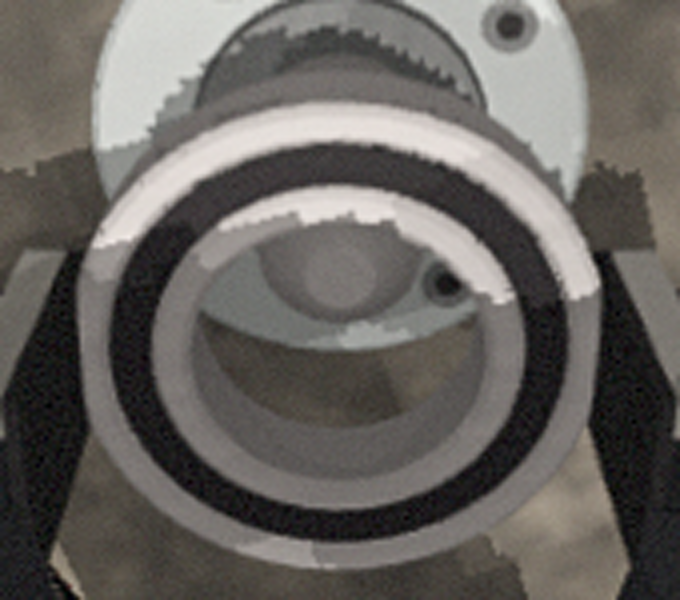

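Call:
step_arm([
  [0, 0, -8],
  [0, 0, -16],
  [0, 0, -24],
  [0, 0, -32],
  [0, 0, -38],
  [0, 0, -38],
], spin=[0, 0, 0, 0, 0, 0], fingers=[55, 55, 55, 55, 55, 55])

```text
time_s: 9.3
eef_pos: [0.6547, 0.1347, 0.0426]
eef_rot: [0.698, 0.107, 0.7, -0.107]
wrist_force: [-0.1, 0.1, -1.3]
opening: 0.695
```

Call:
step_arm([
  [0, 0, -4],
  [0, 0, -8],
  [0, 0, -12],
  [0, 0, -15],
  [0, 0, -15],
], spin=[0, 0, 0, 0, 0], fingers=[55, 55, 55, 55, 55])

```text
time_s: 9.8
eef_pos: [0.6553, 0.1348, 0.0287]
eef_rot: [0.699, 0.107, 0.699, -0.107]
wrist_force: [-0.4, 1.1, -1.4]
opening: 0.69
```

Call:
step_arm([
  [0, 0, -1],
  [0, 0, -2],
  [0, 0, -3],
  [0, 0, -3],
], spin=[0, 0, 0, 0], fingers=[55, 55, 55, 55])

```text
time_s: 10.2
eef_pos: [0.6557, 0.1348, 0.0262]
eef_rot: [0.699, 0.107, 0.699, -0.107]
wrist_force: [0.4, -0.8, -1.8]
opening: 0.693
```

Call:
step_arm([
  [0, 0, -0.5],
  [0, 0, -0.5],
  [0, 0, 0],
  [0, 0, 15],
  [0, 0, 55],
  [0, 0, 95],
  [0, 0, 95],
], spin=[0, 0, 0, 0, 0, 0, 0], fingers=[90, 90, 90, 90, 90, 90, 90])

```text
time_s: 10.9
eef_pos: [0.6606, 0.1351, 0.1303]
eef_rot: [0.704, 0.107, 0.694, -0.106]
wrist_force: [1.5, -0.2, 1.0]
opening: 0.9
```

```bash
python3 look.py l; python3 - <<'E'
from h import *
im=eyes.camera('side')[:,:,::-1]; cv2.imwrite('pics/l_side.png',cv2.resize(im[180:330,280:430],None,fx=4,fy=4,interpolation=cv2.INTER_CUBIC))
E
```

```text
[0.66061919 0.13508616 0.13027328] -0.3028 10.9 0.8999507694898933 [ 1.50753327 -0.24289249  1.01971978]
```

View pics/l.png

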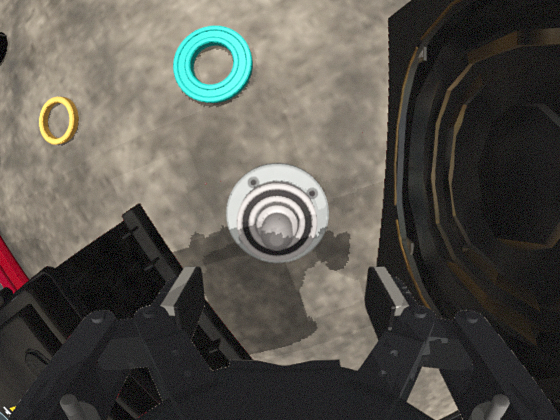

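View pics/l_side.png

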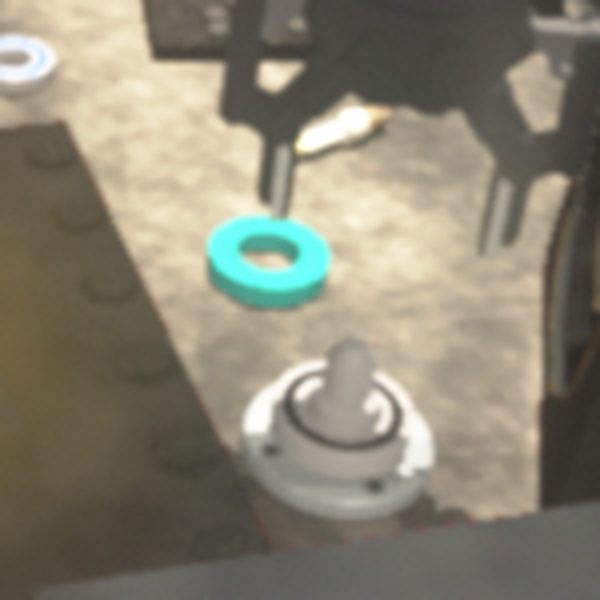

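Call:
step_arm([
  [0, 0, 45],
  [-20, 25, 80],
  [-55, 60, 80],
  [-90, 95, 80],
  [-125, 120, 80],
  [-166, 147, 70],
  [-166, 147, 30],
  [-166, 147, -10],
  [-166, 147, -22],
  [-166, 147, -22],
], spin=[0, 0, 0, 0, 0, 0, 0, 0, 0, 0], fingers=[80, 80, 80, 80, 80, 80, 80, 80, 80, 80])

```text
time_s: 12.0
eef_pos: [0.4876, 0.281, 0.0966]
eef_rot: [0.697, 0.106, 0.701, -0.108]
wrist_force: [-0.4, -0.4, 0.7]
opening: 0.799
```

```bash
python3 look.py m; python3 - <<'E'
from h import *
im=cv2.imread('pics/m.png')
cv2.imwrite('pics/m2.png',cv2.resize(im[170:290,220:350],None,fx=5,fy=5,interpolation=cv2.INTER_CUBIC)[:600])
T=np.load('m.npz')['T']; e=cen(im,284,226,'yellow',50); print(e,plane('wrist',*e[:2],.01,T))
E
```

```text
[0.48755287 0.28096987 0.09657586] -0.3032 12.0 0.7989205599060694 [-0.41843376 -0.44896241  0.71891117]
(287.9740409851074, 221.56697463989258, 61.203826904296875, 62.4851188659668) [0.49071961 0.28302424 0.01      ]
```

View pics/m.png

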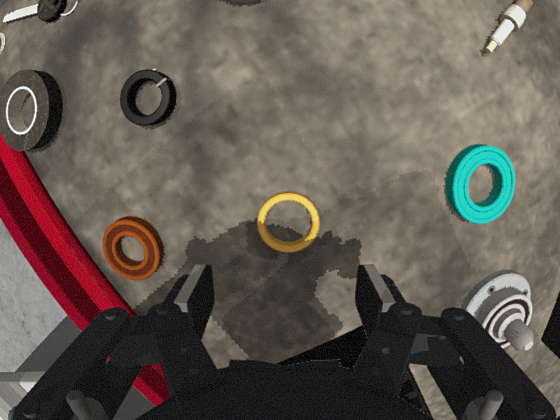

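View pics/m2.png

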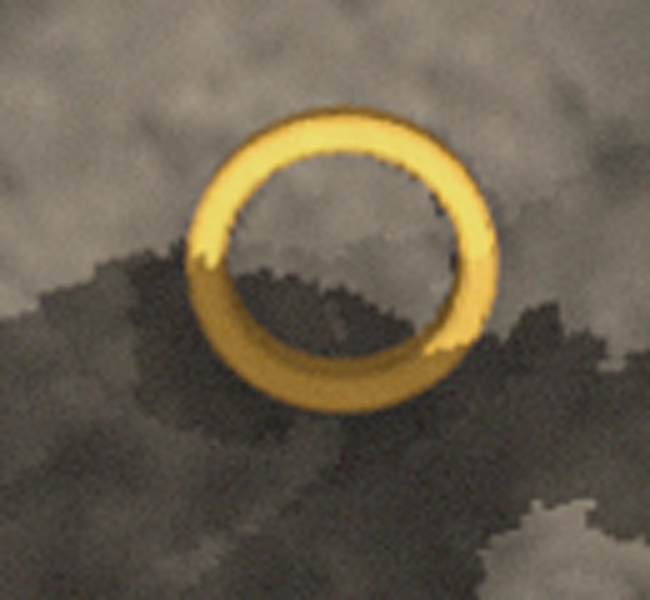

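Call:
step_arm([
  [2, 1, -30],
  [2, 1, -60],
  [2, 1, -60],
  [2, 1, -60],
  [2, 1, -60],
  [2, 1, -60],
], spin=[0, 0, 0, 0, 0, 0], fingers=[70, 70, 70, 70, 70, 70])

```text
time_s: 12.65
eef_pos: [0.4934, 0.2833, 0.0415]
eef_rot: [0.7, 0.107, 0.698, -0.106]
wrist_force: [0.3, 0.6, 0.2]
opening: 0.701
```

```bash
python3 look.py n; python3 - <<'E'
from h import *
im=cv2.imread('pics/n.png')
T=np.load('n.npz')['T']; e=cen(im,285,270,'yellow',60); print(e,plane('wrist',*e[:2],.01,T))
E
```

```text
[0.49335241 0.28330111 0.04151753] -0.3031 12.65 0.7012207464509707 [0.32992559 0.64347759 0.21657741]
(279.50901794433594, 257.93019104003906, 76.41399383544922, 79.61856079101562) [0.49123149 0.28390076 0.01      ]
```

View pics/n.png

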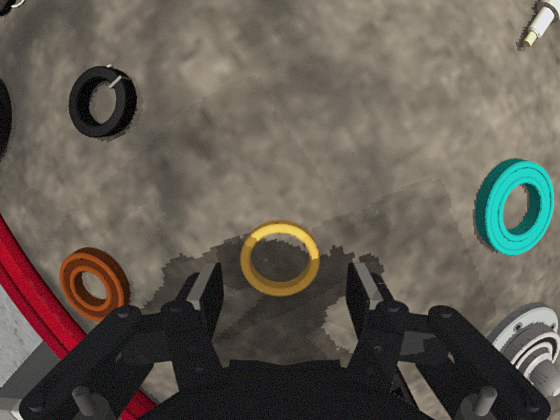

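Call:
step_arm([
  [-1.5, -0.5, -8],
  [-1.5, -0.5, -16],
  [-1.5, -0.5, -24],
  [-1.5, -0.5, -25],
  [-1.5, -0.5, -25],
  [-1.5, -0.5, -25],
], spin=[0, 0, 0, 0, 0, 0], fingers=[68, 68, 68, 68, 68, 68])

```text
time_s: 13.3
eef_pos: [0.4903, 0.2823, 0.0142]
eef_rot: [0.699, 0.107, 0.699, -0.107]
wrist_force: [-0.4, 0.9, 0.4]
opening: 0.681
```

Call:
step_arm([
  [0, 0, 0],
  [0, 0, 0],
  [0, 0, 0],
  [0, 0, 0],
  [0, 0, 0],
  [0, 0, 0],
], spin=[0, 0, 0, 0, 0, 0], fingers=[35, 35, 35, 35, 35, 35])

```text
time_s: 13.9
eef_pos: [0.4906, 0.2825, 0.0153]
eef_rot: [0.699, 0.107, 0.699, -0.107]
wrist_force: [-1.9, -0.2, 5.2]
opening: 0.468
```

Call:
step_arm([
  [0, 0, 10],
  [0, 0, 40],
  [0, 0, 80],
  [0, 0, 80],
  [0, 0, 80],
  [0, 0, 80],
], spin=[0, 0, 0, 0, 0, 0], fingers=[35, 35, 35, 35, 35, 35])

```text
time_s: 14.5
eef_pos: [0.4894, 0.2821, 0.0936]
eef_rot: [0.699, 0.106, 0.699, -0.107]
wrist_force: [0.1, -0.1, -0.4]
opening: 0.469
```

```bash
python3 look.py p; python3 - <<'E'
from h import *
im=cv2.imread('pics/p.png')
cv2.imwrite('pics/p2.png',cv2.resize(im[220:340,220:350],None,fx=5,fy=5,interpolation=cv2.INTER_CUBIC)[:600])
E
```

```text
[0.48942813 0.28206215 0.09356486] -0.303 14.5 0.46889061655946934 [ 0.11877361 -0.12706846 -0.44881273]
```

View pics/p2.png

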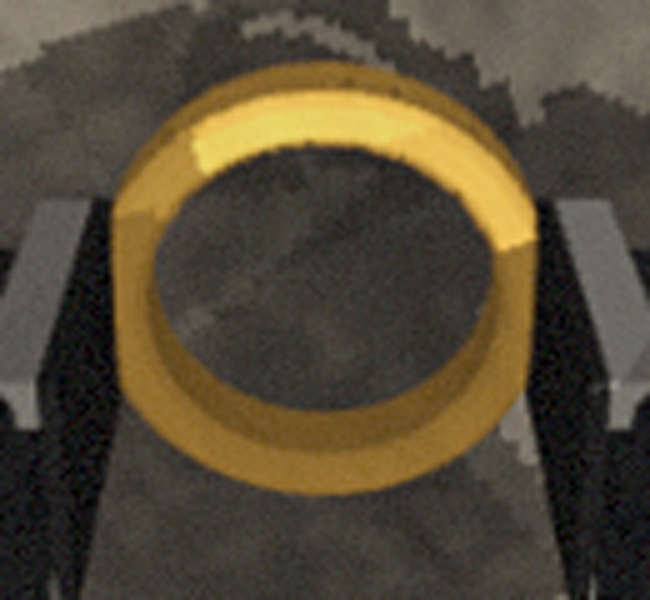

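```bash
python3 - <<'E'
from h import *
np.set_printoptions(precision=2,suppress=True)
T=np.load('p.npz')['T']; c=lambda x,y:(220+x/5-.4,220+y/5-.4)
def onY(u,v,y):
    m=eyes.camera_model('wrist'); o,d=ray('wrist',u,v,np.eye(4)); return (o+d*(y-o[1])/d[1])*1000
for p in [(88,200),(555,200)]: print('pad tip',onY(*c(*p),.011))
print('ring front bottom',onY(*c(325,62),.022),'ring front top',onY(*c(325,90),.022))
print('bore far(top) bottom edge inside near-bottom',onY(*c(325,410),-.017),onY(*c(325,453),-.017))
c2=[c(155,275),c(495,270),c(325,145),c(325,453)]; 
for h in (-.006,-.0045,-.003): print(h,ringfix(c2,T,h))
E
```

```text
pad tip [  4.43  11.   -21.45]
pad tip [ 4.59 11.   21.79]
ring front bottom [11.93 22.    0.47] ring front top [ 4.45 22.    0.47]
bore far(top) bottom edge inside near-bottom [ 13.23 -17.     0.53] [  5.01 -17.     0.53]
-0.006 (array([ 0.27, -0.97]), np.float64(33.415401123676304), array([-0.14, -0.14,  0.17,  0.11]))
-0.0045 (array([ 0.51, -0.2 ]), np.float64(33.05182730297541), array([-0.14, -0.14,  0.16,  0.11]))
-0.003 (array([0.75, 0.57]), np.float64(32.68825348227458), array([-0.14, -0.14,  0.16,  0.11]))
```

Call:
step_arm([
  [0, 0, 50],
  [30, -25, 100],
  [65, -60, 105],
  [100, -95, 105],
  [135, -125, 105],
  [166, -148, 100],
  [166, -148, 50],
  [166, -148, 10],
  [166, -148, 10],
  [166, -148, 10],
], spin=[0, 0, 0, 0, 0, 0, 0, 0, 0, 0], fingers=[35, 35, 35, 35, 35, 35, 35, 35, 35, 35])

```text
time_s: 15.55
eef_pos: [0.6551, 0.1344, 0.1028]
eef_rot: [0.698, 0.106, 0.7, -0.107]
wrist_force: [0.3, 0.6, -0.6]
opening: 0.461
```

Call:
step_arm([
  [0, 0, 0],
  [0, 0, 0],
  [0, 0, 0],
  [0, 0, 0],
], spin=[0, 0, 0, 0], fingers=[35, 35, 35, 35])

```text
time_s: 15.95
eef_pos: [0.6569, 0.1345, 0.1058]
eef_rot: [0.7, 0.107, 0.698, -0.106]
wrist_force: [-0.6, 0.6, -1.4]
opening: 0.469
```

```bash
python3 look.py q; python3 - <<'E'
from h import *
im=cv2.imread('pics/q.png')
cv2.imwrite('pics/q2.png',cv2.resize(im[180:330,210:360],None,fx=4,fy=4,interpolation=cv2.INTER_CUBIC)[:600])
E
```

```text
[0.65688325 0.13450753 0.10583211] -0.3027 15.95 0.46914482186811635 [-0.55422603  0.60790067 -1.36158568]
```

View pics/q2.png

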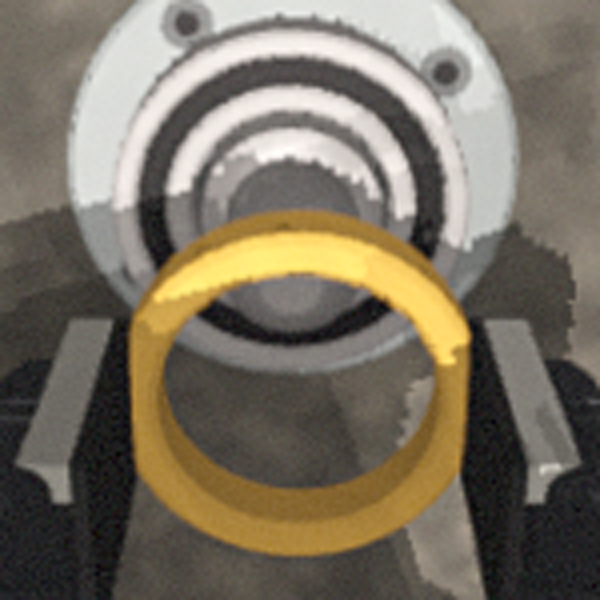

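```bash
python3 - <<'E'
from h import *
np.set_printoptions(precision=4,suppress=True)
T=np.load('q.npz')['T']; c=lambda x,y:(210+x/4-.375,180+y/4-.375)
print('tip',plane('wrist',*c(292,288),.064,T)[:2]); 
s,d,r=ringfix([c(162,385),c(436,380),c(300,272),c(300,520)],T,-.0047);print('bore',T[:2,3]+s/1000,s,d)
s,d,r=ringfix([c(140,180),c(443,170),c(290,55)],T,.028-T[2,3]);print('seal of seated',T[:2,3]+s/1000,s,d)
E
```

```text
tip [0.6561 0.134 ]
bore [0.6574 0.1346] [0.5095 0.1296] 33.103743891394814
seal of seated [0.6561 0.1339] [-0.8281 -0.5699] 52.849302389122236
```

Call:
step_arm([
  [-0.8, -0.4, -8],
  [-0.8, -0.4, -16],
  [-0.8, -0.4, -20],
  [-0.8, -0.4, -20],
  [-0.8, -0.4, -20],
], spin=[0, 0, 0, 0, 0], fingers=[35, 35, 35, 35, 35])

```text
time_s: 16.5
eef_pos: [0.6553, 0.1338, 0.0839]
eef_rot: [0.699, 0.107, 0.699, -0.107]
wrist_force: [0.2, -0.4, -0.9]
opening: 0.468
```

Call:
step_arm([
  [0, 0.3, -7],
  [0, 0.3, -14],
  [0, 0.3, -21],
  [0, 0.3, -28],
  [0, 0.3, -35],
  [0, 0.3, -37],
  [0, 0.3, -37],
], spin=[0, 0, 0, 0, 0, 0, 0], fingers=[35, 35, 35, 35, 35, 35, 35])

```text
time_s: 17.2
eef_pos: [0.655, 0.1342, 0.0466]
eef_rot: [0.699, 0.107, 0.699, -0.107]
wrist_force: [0.5, -0.5, -0.2]
opening: 0.466
```

Call:
step_arm([
  [0, 0, -1],
  [0, 0, -2],
  [0, 0, -3],
  [0, 0, -3],
], spin=[0, 0, 0, 0], fingers=[35, 35, 35, 35])

```text
time_s: 17.6
eef_pos: [0.6554, 0.1342, 0.0443]
eef_rot: [0.699, 0.107, 0.699, -0.107]
wrist_force: [1.0, -0.2, -1.0]
opening: 0.466
```

Call:
step_arm([
  [0, 0, -1],
  [0, 0, -1.5],
  [0, 0, -1.5],
], spin=[0, 0, 0], fingers=[35, 35, 35])

```text
time_s: 17.9
eef_pos: [0.6556, 0.1342, 0.0434]
eef_rot: [0.699, 0.107, 0.699, -0.107]
wrist_force: [-2.0, -0.5, 4.0]
opening: 0.464
```

Light contact of 4 N, so the spacer is down. I'll release it and retreat.

Call:
step_arm([
  [0, 0, 0],
  [0, 0, 0],
  [0, 0, 0],
  [0, 0, 10],
  [0, 0, 40],
  [0, 0, 80],
  [0, 0, 80],
  [0, 0, 80],
], spin=[0, 0, 0, 0, 0, 0, 0, 0], fingers=[80, 80, 80, 80, 80, 80, 80, 80])

```text
time_s: 18.7
eef_pos: [0.6566, 0.1343, 0.1251]
eef_rot: [0.7, 0.107, 0.698, -0.106]
wrist_force: [-0.4, 0.5, -0.2]
opening: 0.802
```

```bash
python3 look.py r; python3 - <<'E'
from h import *
im=cv2.imread('pics/r.png')
a=cv2.resize(im[160:310,210:360],None,fx=4,fy=4,interpolation=cv2.INTER_CUBIC)
cv2.imwrite('pics/r2.png',a)
E
```

```text
[0.65662316 0.13429039 0.12508073] -0.3029 18.7 0.8021834507593086 [-0.35734845  0.45618491 -0.19450986]
```

View pics/r2.png

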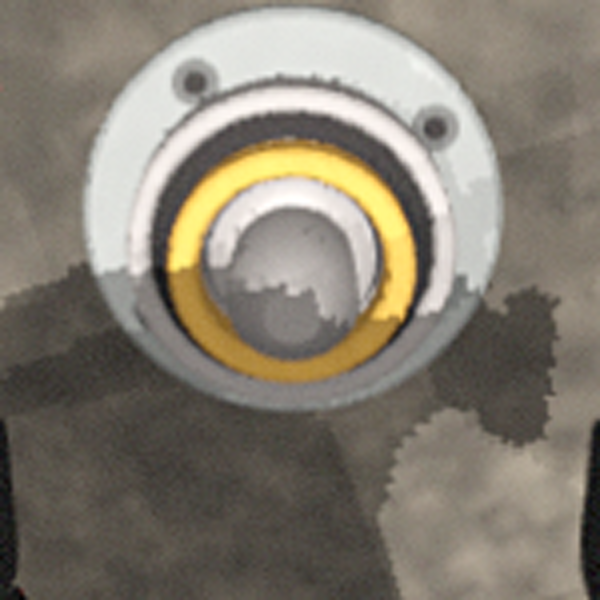

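Call:
step_arm([
  [0, 10, 45],
  [-10, 55, 60],
  [-30, 100, 60],
  [-50, 145, 60],
  [-70, 190, 60],
  [-92, 235, 50],
  [-115, 280, 30],
  [-140, 320, 0],
  [-140, 333, -30],
  [-140, 333, -30],
], spin=[0, 0, 0, 0, 0, 0, 0, 0, 0, 0], fingers=[80, 80, 80, 80, 80, 80, 80, 80, 80, 80])

```text
time_s: 19.75
eef_pos: [0.5088, 0.4673, 0.0841]
eef_rot: [0.695, 0.102, 0.703, -0.108]
wrist_force: [-0.2, -0.1, -1.1]
opening: 0.8
```

Call:
step_arm([
  [0, 0, -20],
  [0, 0, -50],
  [0, 0, -50],
  [0, 0, -50],
  [0, 0, -50],
], spin=[0, 0, 0, 0, 0], fingers=[80, 80, 80, 80, 80])

```text
time_s: 20.25
eef_pos: [0.5167, 0.4673, 0.0446]
eef_rot: [0.7, 0.107, 0.698, -0.106]
wrist_force: [-0.6, 0.4, 0.6]
opening: 0.801
```

```bash
python3 look.py s; python3 - <<'E'
from h import *
im=cv2.imread('pics/s.png')
cv2.imwrite('pics/s2.png',cv2.resize(im[190:310,220:350],None,fx=5,fy=5,interpolation=cv2.INTER_CUBIC)[:600])
E
```

```text
[0.51670254 0.46727554 0.044624  ] -0.3037 20.25 0.8009467362431764 [-0.5738392   0.44391314  0.61174281]
```

View pics/s.png

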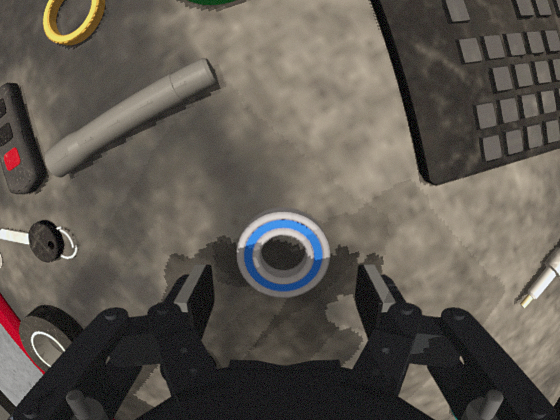

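View pics/s2.png

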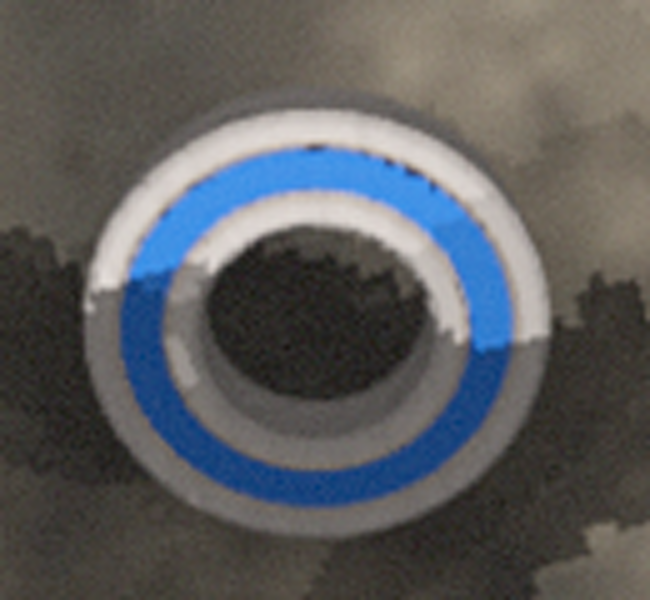

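```bash
python3 - <<'E'
from h import *
np.set_printoptions(precision=4,suppress=True)
T=np.load('s.npz')['T']; c=lambda x,y:(220+x/5-.4,190+y/5-.4)
for pts in ([c(122,322),c(514,322),c(318,145),c(318,507)],[c(84,315),c(552,310),c(318,108),c(318,537)]):
    s,d,r=ringfix(pts,T,.012-T[2,3]);print(T[:2,3]+s/1000,s,d,r)
E
```

```text
[0.5166 0.4676] [-0.1475  0.3068] 43.686151619227175 [-0.1072 -0.1073  0.1137  0.0997]
[0.5166 0.4676] [-0.1358  0.3037] 52.04769525548535 [-0.0079 -0.0079  0.0087  0.0071]
```

Call:
step_arm([
  [0, 0.3, -10],
  [0, 0.3, -20],
  [0, 0.3, -29],
  [0, 0.3, -29],
  [0, 0.3, -29],
  [0, 0.3, -29],
], spin=[0, 0, 0, 0, 0, 0], fingers=[78, 78, 78, 78, 78, 78])

```text
time_s: 20.9
eef_pos: [0.5156, 0.4677, 0.014]
eef_rot: [0.699, 0.107, 0.699, -0.107]
wrist_force: [0.9, -0.7, 0.8]
opening: 0.778
```

Call:
step_arm([
  [0, 0, 0],
  [0, 0, 0],
  [0, 0, 0],
  [0, 0, 0],
  [0, 0, 0],
  [0, 0, 0],
], spin=[0, 0, 0, 0, 0, 0], fingers=[44, 44, 44, 44, 44, 44])

```text
time_s: 21.5
eef_pos: [0.5161, 0.4679, 0.0153]
eef_rot: [0.7, 0.107, 0.699, -0.106]
wrist_force: [-2.0, -1.0, 4.4]
opening: 0.567
```

Call:
step_arm([
  [0, 0, 10],
  [0, 0, 40],
  [0, 0, 80],
  [0, 0, 80],
  [0, 0, 80],
  [0, 0, 80],
], spin=[0, 0, 0, 0, 0, 0], fingers=[44, 44, 44, 44, 44, 44])

```text
time_s: 22.1
eef_pos: [0.5145, 0.4669, 0.0926]
eef_rot: [0.698, 0.106, 0.7, -0.107]
wrist_force: [0.2, -0.1, -2.0]
opening: 0.562
```

```bash
python3 look.py t; python3 - <<'E'
from h import *
im=cv2.imread('pics/t.png')
cv2.imwrite('pics/t2.png',cv2.resize(im[210:330,210:360],None,fx=5,fy=5,interpolation=cv2.INTER_CUBIC)[:600])
E
```

```text
[0.51449916 0.46693985 0.09258626] -0.303 22.1 0.5618044274399411 [ 0.16265143 -0.05425023 -1.9768485 ]
```

View pics/t2.png

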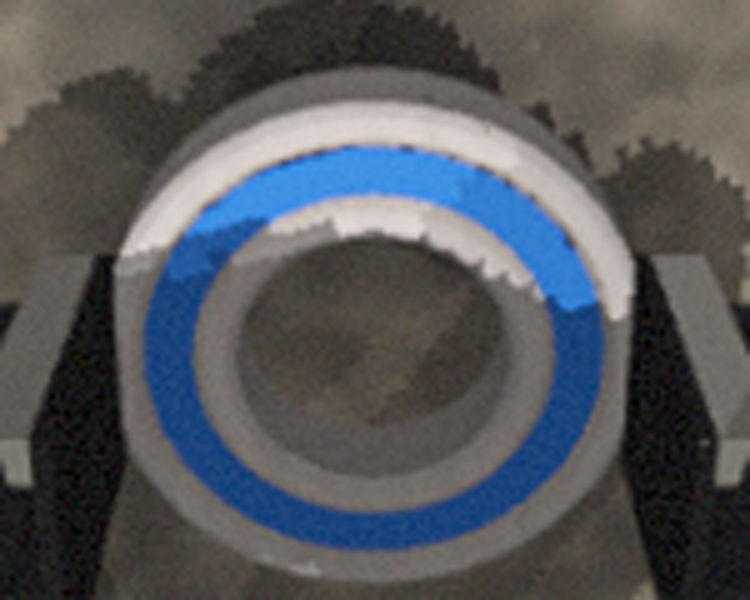

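```bash
python3 - <<'E'
from h import *
np.set_printoptions(precision=4,suppress=True)
T=np.load('t.npz')['T']; c=lambda x,y:(210+x/5-.4,210+y/5-.4)
for h in (-.004,-.003,-.002):
  for pts in ([c(145,350),c(604,345),c(374,145),c(374,551)],[c(236,345),c(512,340),c(374,235),c(374,479)],):
    s,d,r=ringfix(pts,T,h);print(h,s,d,r)
E
```

```text
-0.004 [ 0.3431 -0.395 ] 43.7407256821961 [-0.0996 -0.0993  0.1048  0.0932]
-0.004 [ 0.3234 -0.4238] 26.34639992388642 [-0.0271 -0.0271  0.0311  0.0229]
-0.003 [0.5063 0.1231] 43.4186197598832 [-0.0988 -0.0986  0.104   0.0925]
-0.003 [0.4867 0.0944] 26.152385505635408 [-0.0269 -0.0269  0.0309  0.0227]
-0.002 [0.6695 0.6411] 43.09651383757024 [-0.0981 -0.0979  0.1033  0.0918]
-0.002 [0.6501 0.6127] 25.958371087384347 [-0.0267 -0.0267  0.0307  0.0226]
```

Call:
step_arm([
  [10, -20, 45],
  [30, -60, 85],
  [50, -105, 90],
  [70, -150, 90],
  [92, -195, 90],
  [112, -240, 90],
  [128, -285, 90],
  [140, -325, 80],
  [140, -333, 40],
  [140, -333, 15],
], spin=[0, 0, 0, 0, 0, 0, 0, 0, 0, 0], fingers=[44, 44, 44, 44, 44, 44, 44, 44, 44, 44])

```text
time_s: 23.15
eef_pos: [0.6541, 0.1314, 0.1049]
eef_rot: [0.697, 0.108, 0.7, -0.108]
wrist_force: [-1.0, -0.2, -2.1]
opening: 0.56
```

Call:
step_arm([
  [0, 0, 0],
  [0, 0, 0],
  [0, 0, 0],
  [0, 0, 0],
  [0, 0, 0],
  [0, 0, 0],
  [0, 0, 0],
], spin=[0, 0, 0, 0, 0, 0, 0], fingers=[44, 44, 44, 44, 44, 44, 44])

```text
time_s: 23.85
eef_pos: [0.6556, 0.1347, 0.1093]
eef_rot: [0.699, 0.107, 0.699, -0.107]
wrist_force: [0.2, 0.6, -2.0]
opening: 0.566
```

```bash
python3 look.py u; python3 - <<'E'
from h import *
im=cv2.imread('pics/u.png')
cv2.imwrite('pics/u2.png',cv2.resize(im[180:330,210:360],None,fx=4,fy=4,interpolation=cv2.INTER_CUBIC)[:600])
E
```

```text
[0.65558587 0.13471962 0.10931084] -0.3027 23.85 0.5658142063752621 [ 0.21735008  0.62577285 -1.98847666]
```

View pics/u2.png

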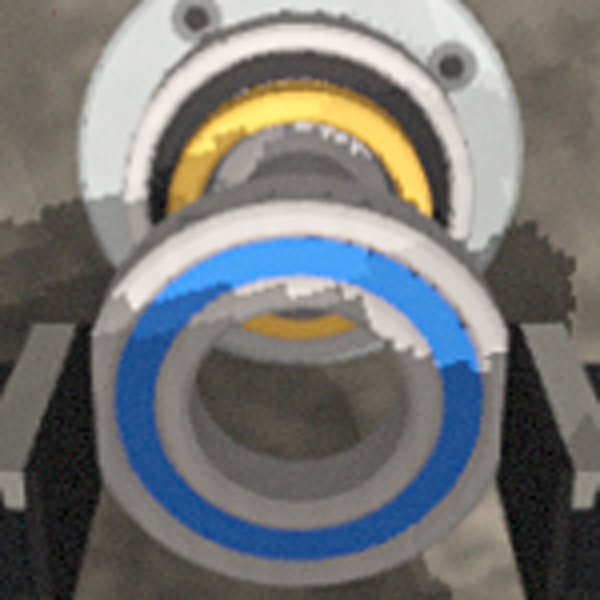

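Call:
step_arm([
  [0, -0.5, -8],
  [0, -0.5, -16],
  [0, -0.5, -24],
  [0, -0.5, -24],
  [0, -0.5, -24],
], spin=[0, 0, 0, 0, 0], fingers=[44, 44, 44, 44, 44])

```text
time_s: 24.4
eef_pos: [0.655, 0.134, 0.084]
eef_rot: [0.699, 0.107, 0.699, -0.107]
wrist_force: [0.4, -0.4, -1.5]
opening: 0.567
```

```bash
python3 look.py v; python3 - <<'E'
from h import *
im=cv2.imread('pics/v.png')
cv2.imwrite('pics/v2.png',cv2.resize(im[180:330,210:360],None,fx=4,fy=4,interpolation=cv2.INTER_CUBIC)[:600])
E
```

```text
[0.65503964 0.13396817 0.08403917] -0.3031 24.4 0.5669323894547322 [ 0.38279027 -0.43398101 -1.50339788]
```

View pics/v2.png

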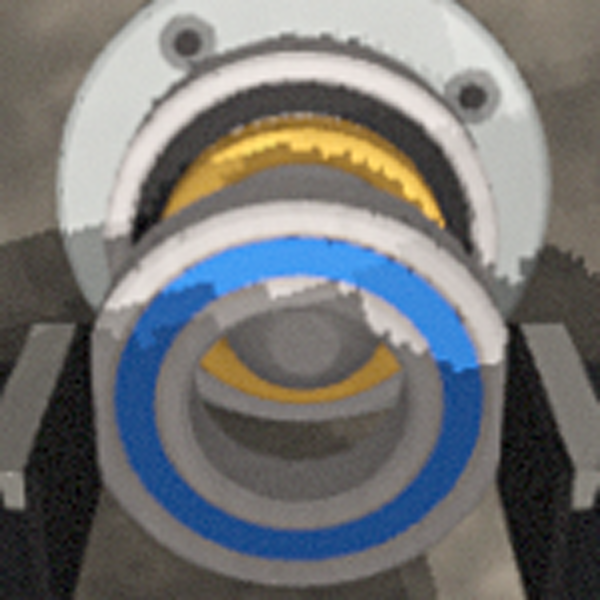

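Call:
step_arm([
  [0.4, 0, -5],
  [0.4, 0, -10],
  [0.4, 0, -15],
  [0.4, 0, -20],
  [0.4, 0, -25],
  [0.4, 0, -28],
  [0.4, 0, -28],
], spin=[0, 0, 0, 0, 0, 0, 0], fingers=[44, 44, 44, 44, 44, 44, 44])

```text
time_s: 25.15
eef_pos: [0.6553, 0.134, 0.056]
eef_rot: [0.699, 0.107, 0.699, -0.107]
wrist_force: [-0.4, 0.2, -1.8]
opening: 0.565
```

Call:
step_arm([
  [0, 0, -1],
  [0, 0, -2],
  [0, 0, -2],
], spin=[0, 0, 0], fingers=[44, 44, 44])

```text
time_s: 25.45
eef_pos: [0.6559, 0.134, 0.0549]
eef_rot: [0.699, 0.107, 0.699, -0.107]
wrist_force: [0.4, 0.5, -1.5]
opening: 0.564
```

Call:
step_arm([
  [0, 0, -1],
  [0, 0, -1.5],
  [0, 0, -1.5],
], spin=[0, 0, 0], fingers=[44, 44, 44])

```text
time_s: 25.75
eef_pos: [0.6559, 0.134, 0.0535]
eef_rot: [0.699, 0.107, 0.699, -0.107]
wrist_force: [-0.1, -0.0, -0.3]
opening: 0.566
```

Force is near zero and z matches the seat height, so the small bearing is down. Releasing.

Call:
step_arm([
  [0, 0, -0.5],
  [0, 0, -0.5],
  [0, 0, 0],
  [0, 0, 10],
  [0, 0, 40],
  [0, 0, 80],
  [0, 0, 80],
  [0, 0, 80],
], spin=[0, 0, 0, 0, 0, 0, 0, 0], fingers=[80, 80, 80, 80, 80, 80, 80, 80])

```text
time_s: 26.55
eef_pos: [0.6571, 0.1341, 0.1358]
eef_rot: [0.7, 0.107, 0.698, -0.106]
wrist_force: [0.3, -0.2, -0.7]
opening: 0.801
```

```bash
python3 look.py w; python3 - <<'E'
from h import *
im=cv2.imread('pics/w.png')
a=cv2.resize(im[150:300,210:360],None,fx=4,fy=4,interpolation=cv2.INTER_CUBIC)
cv2.imwrite('pics/w2.png',a)
E
```

```text
[0.65709162 0.13406662 0.13578894] -0.303 26.55 0.8005839925749109 [ 0.25762044 -0.1562845  -0.68973957]
```

View pics/w2.png

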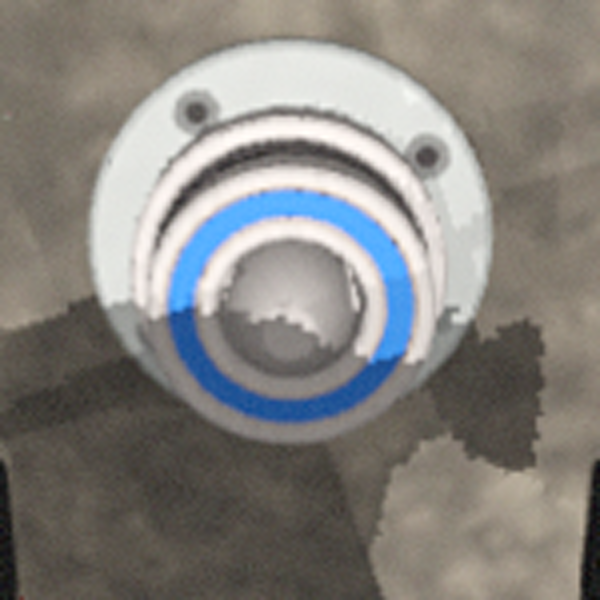

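Call:
step_arm([
  [0, 10, 45],
  [-20, 50, 60],
  [-50, 85, 60],
  [-82, 120, 60],
  [-115, 155, 60],
  [-150, 190, 60],
  [-185, 225, 50],
  [-215, 250, 20],
  [-234, 266, -20],
  [-234, 266, -40],
], spin=[0, 0, 0, 0, 0, 0, 0, 0, 0, 0], fingers=[70, 70, 70, 70, 70, 70, 70, 70, 70, 70])

```text
time_s: 27.6
eef_pos: [0.4158, 0.4003, 0.0884]
eef_rot: [0.697, 0.104, 0.702, -0.107]
wrist_force: [0.2, -0.3, 0.5]
opening: 0.701
```

Call:
step_arm([
  [0, 0, -20],
  [0, 0, -48],
  [0, 0, -48],
  [0, 0, -48],
  [0, 0, -48],
  [0, 0, -48],
], spin=[0, 0, 0, 0, 0, 0], fingers=[70, 70, 70, 70, 70, 70])

```text
time_s: 28.2
eef_pos: [0.4228, 0.4005, 0.0468]
eef_rot: [0.7, 0.107, 0.698, -0.106]
wrist_force: [0.6, 0.2, 0.5]
opening: 0.699
```

```bash
python3 look.py x; python3 - <<'E'
from h import *
im=cv2.imread('pics/x.png')
a=cv2.resize(im[190:310,220:350],None,fx=5,fy=5,interpolation=cv2.INTER_CUBIC)[:600]
a=np.clip(a.astype(float)*2,0,255).astype(np.uint8)
cv2.imwrite('pics/x2.png',a)
E
```

```text
[0.42280073 0.40050732 0.0467659 ] -0.3032 28.2 0.6992933681183184 [0.59560337 0.2337588  0.49331416]
```

View pics/x.png

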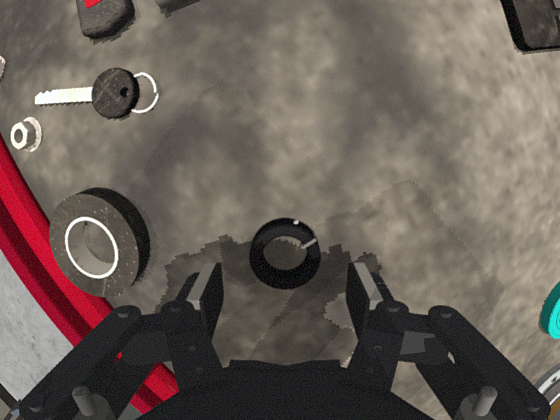

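View pics/x2.png

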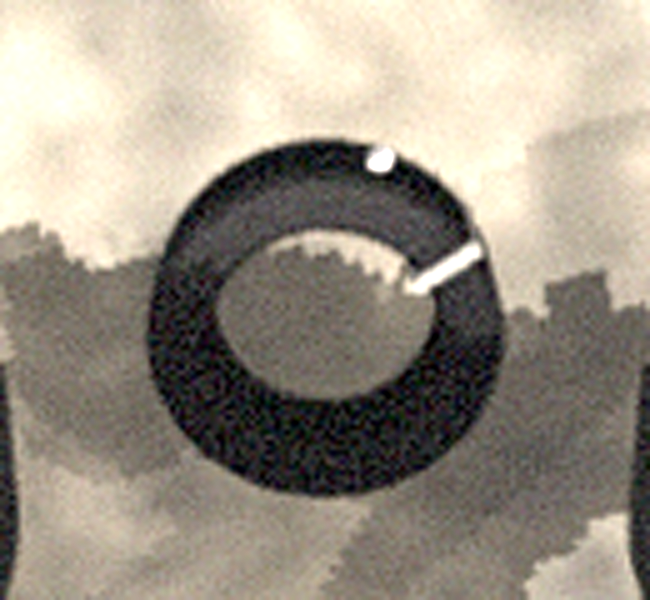

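```bash
python3 - <<'E'
from h import *
np.set_printoptions(precision=4,suppress=True)
T=np.load('x.npz')['T']; c=lambda x,y:(220+x/5-.4,190+y/5-.4)
s,d,r=ringfix([c(148,332),c(503,325),c(325,495),c(215,455),c(440,450)],T,.014-T[2,3]);print(T[:2,3]+s/1000,s,d,r)
E
```

```text
[0.4233 0.4002] [ 0.5029 -0.3018] 39.26283837218278 [ 0.0261  0.1128  0.3855 -0.2043 -0.3281]
```

Call:
step_arm([
  [0.5, -0.2, -10],
  [0.5, -0.2, -20],
  [0.5, -0.2, -29],
  [0.5, -0.2, -29],
  [0.5, -0.2, -29],
  [0.5, -0.2, -29],
], spin=[0, 0, 0, 0, 0, 0], fingers=[66, 66, 66, 66, 66, 66])

```text
time_s: 28.85
eef_pos: [0.4225, 0.3999, 0.0164]
eef_rot: [0.699, 0.107, 0.699, -0.107]
wrist_force: [-0.3, -0.3, -0.8]
opening: 0.662
```

Call:
step_arm([
  [0, 0, 0],
  [0, 0, 0],
  [0, 0, 0],
  [0, 0, 0],
  [0, 0, 0],
  [0, 0, 0],
], spin=[0, 0, 0, 0, 0, 0], fingers=[30, 30, 30, 30, 30, 30])

```text
time_s: 29.45
eef_pos: [0.4229, 0.4002, 0.0171]
eef_rot: [0.699, 0.107, 0.699, -0.106]
wrist_force: [-1.6, -0.4, 6.3]
opening: 0.431
```

Call:
step_arm([
  [0, 0, 10],
  [0, 0, 40],
  [0, 0, 80],
  [0, 0, 80],
  [0, 0, 80],
  [0, 0, 80],
], spin=[0, 0, 0, 0, 0, 0], fingers=[30, 30, 30, 30, 30, 30])

```text
time_s: 30.05
eef_pos: [0.4214, 0.3993, 0.0953]
eef_rot: [0.698, 0.106, 0.7, -0.107]
wrist_force: [0.0, 0.2, -0.3]
opening: 0.43
```

```bash
python3 look.py y; python3 - <<'E'
from h import *
im=cv2.imread('pics/y.png')
a=cv2.resize(im[220:340,220:350],None,fx=5,fy=5,interpolation=cv2.INTER_CUBIC)[:600]
a=np.clip(a.astype(float)*2.2,0,255).astype(np.uint8)
cv2.imwrite('pics/y2.png',a)
E
```

```text
[0.42143477 0.39928587 0.09529798] -0.303 30.05 0.4297949942451762 [ 0.04523609  0.21177516 -0.27337179]
```

View pics/y2.png

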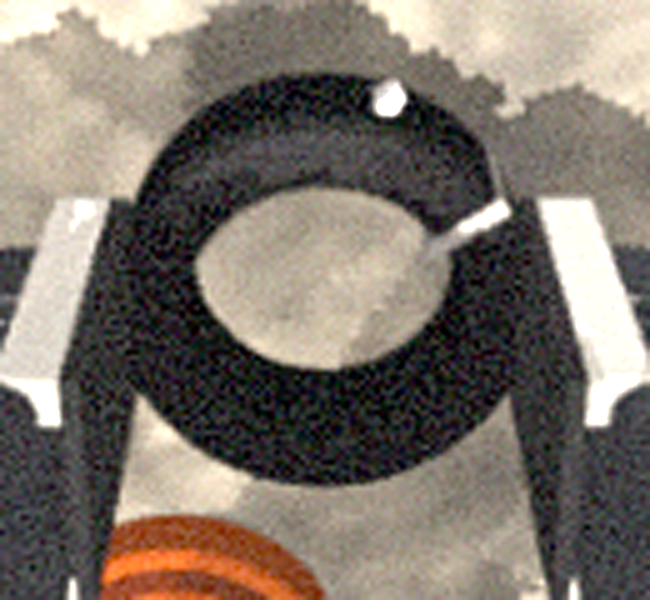

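```bash
python3 - <<'E'
from h import *
np.set_printoptions(precision=2,suppress=True)
T=np.load('y.npz')['T']; c=lambda x,y:(220+x/5-.4,220+y/5-.4)
R=T[:3,:3]
for h in (-.0037,-.0027,-.0017):
    f=lambda p:(R.T@(plane('wrist',*c(*p),T[2,3]+h,T)-T[:3,3]))*1000
    a=f((328,487));b=f((325,187));l=f((195,280));r=f((452,275)); print(h,'y from outer',a[1]+20,'y from bore',b[1]-13,'z bore lower edges',l[2],r[2], 'span',b[1]-a[1])
yc=0;print(R[:2,1],R[:2,2])
E
```

```text
-0.0037 y from outer -0.27981825483414724 y from bore -0.16452546208907037 z bore lower edges -11.664206828021427 12.358046884812882 span 33.11529279274508
-0.0027 y from outer 0.4103812250208705 y from bore 0.28130616281410425 z bore lower edges -11.575091599202715 12.269894569972728 span 32.870924937793234
-0.0017 y from outer 1.1005807048758456 y from bore 0.7271377877172114 z bore lower edges -11.485976370383986 12.181742255132571 span 32.626557082841366
[0.3  0.95] [ 0.95 -0.3 ]
```

Call:
step_arm([
  [10, -15, 50],
  [35, -40, 90],
  [65, -75, 100],
  [100, -110, 100],
  [135, -145, 100],
  [168, -180, 100],
  [200, -215, 100],
  [225, -248, 90],
  [233, -265, 55],
  [233, -265, 30],
], spin=[0, 0, 0, 0, 0, 0, 0, 0, 0, 0], fingers=[30, 30, 30, 30, 30, 30, 30, 30, 30, 30])

```text
time_s: 31.1
eef_pos: [0.6555, 0.1312, 0.1228]
eef_rot: [0.698, 0.108, 0.7, -0.109]
wrist_force: [0.1, 0.1, -1.3]
opening: 0.428
```

Call:
step_arm([
  [0, 0, -5],
  [0, 0, -10],
  [0, 0, -10],
  [0, 0, -10],
  [0, 0, -10],
  [0, 0, -10],
  [0, 0, -10],
], spin=[0, 0, 0, 0, 0, 0, 0], fingers=[30, 30, 30, 30, 30, 30, 30])

```text
time_s: 31.8
eef_pos: [0.6556, 0.135, 0.1171]
eef_rot: [0.699, 0.107, 0.699, -0.107]
wrist_force: [-0.5, 0.3, -0.7]
opening: 0.428
```

```bash
python3 look.py z; python3 - <<'E'
from h import *
im=cv2.imread('pics/z.png')
a=cv2.resize(im[180:330,210:360],None,fx=4,fy=4,interpolation=cv2.INTER_CUBIC)[:600]
a=np.clip(a.astype(float)*1.7,0,255).astype(np.uint8)
cv2.imwrite('pics/z2.png',a)
E
```

```text
[0.65562238 0.13501506 0.11708238] -0.3027 31.8 0.42762715723101996 [-0.49251404  0.29432737 -0.6847896 ]
```

View pics/z2.png

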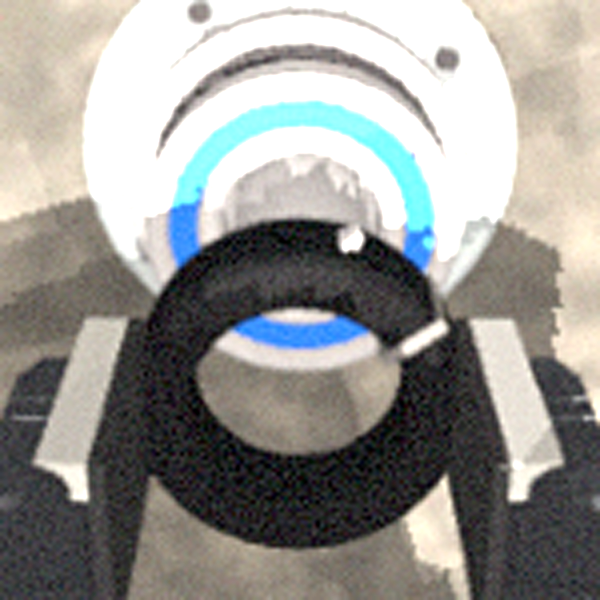

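Call:
step_arm([
  [0.3, -0.8, -10],
  [0.3, -0.8, -20],
  [0.3, -0.8, -30],
  [0.3, -0.8, -30],
  [0.3, -0.8, -30],
], spin=[0, 0, 0, 0, 0], fingers=[30, 30, 30, 30, 30])

```text
time_s: 32.35
eef_pos: [0.6551, 0.134, 0.0853]
eef_rot: [0.698, 0.107, 0.7, -0.107]
wrist_force: [-0.1, -0.0, -0.7]
opening: 0.424
```

```bash
python3 look.py aa; python3 - <<'E'
from h import *
im=cv2.imread('pics/aa.png')
a=cv2.resize(im[180:330,210:360],None,fx=4,fy=4,interpolation=cv2.INTER_CUBIC)[:600]
a=np.clip(a.astype(float)*1.7,0,255).astype(np.uint8)
cv2.imwrite('pics/aa2.png',a)
E
```

```text
[0.65510721 0.13397377 0.08533353] -0.303 32.35 0.4244771424676893 [-0.08571258 -0.00354066 -0.68601902]
```

View pics/aa2.png

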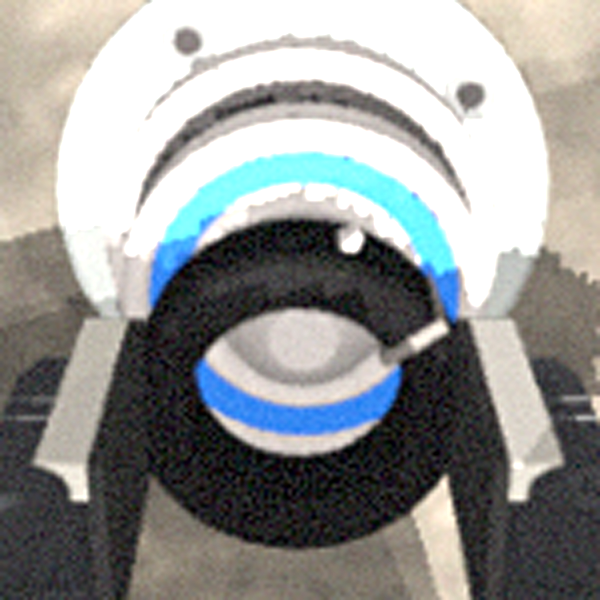

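Tip at about (304,340), centred in the bore. Lowering.

Call:
step_arm([
  [0.3, 0, -4],
  [0.3, 0, -8],
  [0.3, 0, -12],
  [0.3, 0, -16],
  [0.3, 0, -16],
  [0.3, 0, -16],
], spin=[0, 0, 0, 0, 0, 0], fingers=[30, 30, 30, 30, 30, 30])

```text
time_s: 33.0
eef_pos: [0.6558, 0.134, 0.0701]
eef_rot: [0.699, 0.107, 0.699, -0.107]
wrist_force: [0.9, 0.1, -0.2]
opening: 0.427
```

Call:
step_arm([
  [0, 0, -1],
  [0, 0, -2],
  [0, 0, -2],
], spin=[0, 0, 0], fingers=[30, 30, 30])

```text
time_s: 33.3
eef_pos: [0.6559, 0.134, 0.0682]
eef_rot: [0.699, 0.107, 0.699, -0.107]
wrist_force: [0.4, -0.1, -0.7]
opening: 0.423
```

Call:
step_arm([
  [0, 0, -1],
  [0, 0, -1.5],
  [0, 0, -1.5],
], spin=[0, 0, 0], fingers=[30, 30, 30])

```text
time_s: 33.6
eef_pos: [0.6561, 0.134, 0.0672]
eef_rot: [0.699, 0.107, 0.699, -0.107]
wrist_force: [-1.3, 0.5, 2.1]
opening: 0.425
```

Light contact at the expected height. Releasing and retreating.

Call:
step_arm([
  [0, 0, 0],
  [0, 0, 0],
  [0, 0, 0],
  [0, 0, 10],
  [0, 0, 40],
  [0, 0, 90],
  [0, 0, 90],
  [0, 0, 90],
], spin=[0, 0, 0, 0, 0, 0, 0, 0], fingers=[75, 75, 75, 75, 75, 75, 75, 75])

```text
time_s: 34.4
eef_pos: [0.6575, 0.1341, 0.1599]
eef_rot: [0.701, 0.107, 0.697, -0.106]
wrist_force: [-0.1, 0.0, -1.2]
opening: 0.752
```

```bash
python3 look.py ab; python3 - <<'E'
from h import *
im=cv2.imread('pics/ab.png')
a=cv2.resize(im[150:300,210:360],None,fx=4,fy=4,interpolation=cv2.INTER_CUBIC)
b=cv2.resize(eyes.camera('scene')[120:190,220:310,::-1],None,fx=6,fy=6,interpolation=cv2.INTER_CUBIC)
c=cv2.resize(eyes.camera('side')[220:320,320:420,::-1],None,fx=4,fy=4,interpolation=cv2.INTER_CUBIC)
cv2.imwrite('pics/ab2.png',np.clip(a*1.5,0,255));cv2.imwrite('pics/ab3.png',b);cv2.imwrite('pics/ab4.png',c)
E
```

```text
[0.65748746 0.13406342 0.1599292 ] -0.303 34.4 0.7521661493104115 [-0.09140479  0.04081577 -1.22569836][ WARN:0@1.971] global loadsave.cpp:1063 imwrite_ Unsupported depth image for selected encoder is fallbacked to CV_8U.
```

View pics/ab2.png

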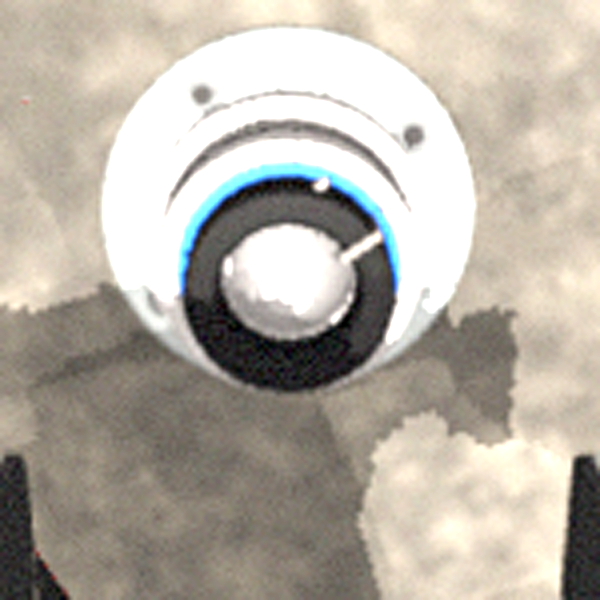

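View pics/ab3.png

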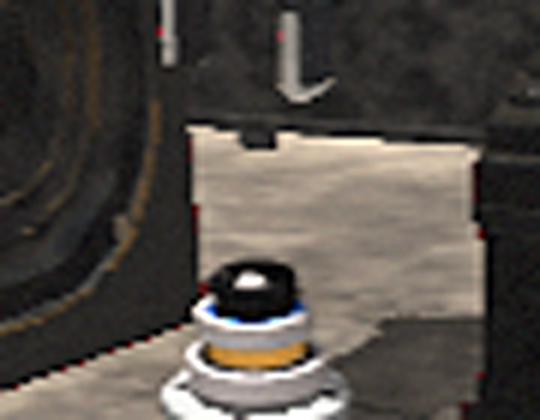

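View pics/ab4.png

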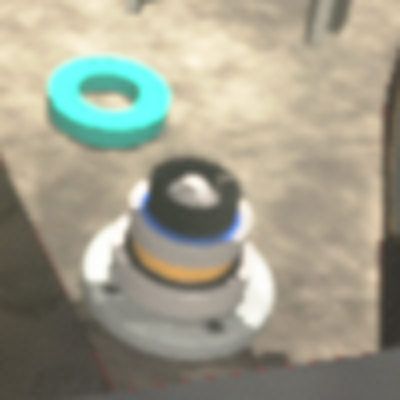

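The wrist, scene and side views all show the full stack seated level, with the tip flush with the collar's top. The arm is clear of everything.

Call:
step_arm([
  [0, 0, 20],
  [0, 0, 40],
  [0, 0, 40],
  [0, 0, 40],
  [0, 0, 40],
], spin=[0, 0, 0, 0, 0], fingers=[75, 75, 75, 75, 75])

```text
time_s: 35.05
eef_pos: [0.6549, 0.134, 0.1946]
eef_rot: [0.698, 0.107, 0.7, -0.107]
wrist_force: [0.0, -0.3, -0.1]
opening: 0.75
```

```bash
python3 -c "
from bench import hand_in; print(hand_in())"
```

```text
the job is handed in; nothing more can be done
None
```

I stacked all four parts on the axle in order (large bearing, brass spacer, blue-sealed bearing, black collar) and handed the job in at about 35 s. No verdict is reported.

**Last checks:**
- The wrist, scene and side views after the last release show the stack level and centred. The axle tip sits flush with the collar's top.
- I released each part at about its expected seated height. Contact forces were light, at most about 4 N; the large bearing showed no contact force and dropped about 1 mm onto the boss.
- The gripper was open and about 10 cm clear of the stack at hand-in.
- I did not touch the scrap bearing or the bystanders. I did not re-measure their positions at the end.

**Disagreements:**
- The arm settled 1–3 mm off its commanded pose after fast moves, so I corrected before each insertion.
- Upward forces of 4–6 N appeared when closing on each part lying on the worktop.
- One early two-view height for the large bearing came out wrong (47 mm) because its outline had merged with something else. I discarded it and re-measured close up.

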